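Hang the drawplate and the spanner on the sloped rack under its keeper bar

ROBOT

A 6-joint arm with a two-finger parallel gripper is mounted at the origin on a cart in front of the work surface, level with it; the furniture and walls round the work are solid. World frame = base frame: x ahead of the robot, y to its left, z up, the work surface at z = 0. Lengths are in m, angles in rad, forces in N, time in s.
With the tool pointing down it reaches from about 0.35 to 1 m from the base axis. Payload 7.1 kg.
Tool frame: the origin (TCP) lies midway between the tips of the shut fingers; the grasp point (between the pads) lies 19 mm behind it; z points along the fingers, y is the line along which they close (so a half turn about z gives the same grasp; the last joint's range is limited). The gripper opens to 85 mm and grips with 20 to 120 N. Pads are 22 mm wide; open, the fingers measure 114 mm over their backs; the gripper's body (76 mm by 85 mm) begins 54 mm behind the grasp point. The pads swing forward as they close: fully open they stand 13 mm farther back than shut.
Start: joints at [-1.166, 0.423, 1.63, -0, 1.089, -0.019], TCP at [0.257, -0.57, 0.231] pointing down, gripper open.
Joint ranges: [-3, 3], [-0.9, 2.11], [0.09, 2.58], [-1.31, 4.45], [0.11, 2.69], [-2.54, 2.54]. Speed limits (rad/s): [2.39, 2.39, 3.01, 3.14, 3.14, 3.14].

INTERFACE

Orientations are given as a unit quaternion [w, x, y, z].
In Python, from cell import ctrl gives the robot as it stands. The module is installed in compiled form; this text tells all that it offers.
- The arm moves only by the tool send_rows, never from a script. Its argument "deltas" is a list of rows, each an object of numbers: "fingers": the opening in per cent of the stroke, from 0 (shut) to 100 (fully open); "dx", "dy", "dz": the shift along the tool's x, y, z in mm; "ax", "ay", "az": the turn, a rotation vector about the tool's x, y, z in rad. In form: [{"fingers": .., "dx": .., "dy": .., "dz": .., "ax": .., "ay": .., "az": ..}, ...]. A call has 1 to 5 rows; each row is the pose to reach, as a shift and turn from the pose commanded when the call began, along the tool's axes at that moment; what a row does not reach only later rows make up. A row lasts 1/10 s, in which the tool goes at most 50 mm and 8.59 degrees, less where a joint would pass 70% of its speed; a pose out of reach is approached as far as the arm can. A call with a gripper value outside its range is refused whole. The fingers move at their own pace and stop on an object; "grip_force" is the grip in N (left out, the last holds). Time passes only in rows, so rows that repeat a pose let the fingers close. It gives the time, the measured TCP pose, the force, the opening and the grip force at its end, in the units of the state.
- ctrl.read_state(): the state, without advancing time (a new reading comes with each control period).
- ctrl.camera(name): name is "scene" or "top" or "wrist"; returns the picture (480x640x3 uint8, blue, green, red); there is no depth.
- ctrl.camera_info(name): a dict with "K" (3x3 intrinsics, pixels), "rvec" (rotation vector, rad) and "tvec" (3), from world to camera coordinates, as OpenCV has them. Camera axes: x right, y down, z forward; pixel columns grow to the right and rows downward; lengths in m; the calibration is good to about 2 mm. A picture is of the moment at which its call begins: read the wrist's pose just before it. camera_info takes no time and is no camera call; for the wrist camera it gives the pose at the moment of the call.
- ctrl.hand_in(): hands the job in; it is judged then, once.
The state is a dict: "time_s": time; "q": joint angles; "qvel": joint speeds; "joint_torque": joint torques, N m; "tool_pos": TCP position; "tcp_rot": TCP orientation; "contact_force": force on the tool from outside, world axes, zero at the start; "wrist_torque": the same for the moment, N m; "opening": opening from 0.0 (shut) to 1.0 (fully open); "grip_force": force on a finger pad.
Only numpy, scipy, OpenCV 4.12 (cv2) and the standard library are available. Lean on these libraries where they do the work, as an engineer would, in place of code of your own. Each camera call takes 0.05 s, during which the arm holds its last target. There are 200 camera calls.

TASK

Put the two loose steel tools away on the sloped rack. Swing the rack's keeper bar all the way up and back, hang the drawplate by its eye on the thick peg and the flat spanner by its eye on the thin peg, both pushed down against the peg's collar and hanging straight down the slope, then swing the keeper bar fully down over them again. Leave the tape roll, tweezers and loupe on the table where they lie.

Things in the scene. Friction and masses are not known exactly. Their poses are not given: they have to be found in the camera images.
- rack: Fixed rack: 190 x 270 mm plywood board sloping up away from the robot at 0.61 rad (35 deg) from level. Origin: centre of the foot's underside; x level, towards up-slope, y left, z up. Face: 80 mm above the origin at its middle, 25 mm at the front edge, 134 mm at the rear. A rest strip 12 mm high, 12 mm wide crosses it 45 mm below its middle. Hinge ears 38 mm high at the upper corners, y = +-127 mm.
- keeper (a joint): Hinge of the keeper bar, a U-shaped bail of 10 mm round steel bar hinged at the top of the rack: 0 = fully down, over the tools' shanks; grows as it swings up and back; stop at 2.2 rad. Stiff friction hinge: it stays where it is left; moving the crossbar takes 1 to 2 N.
- keeper_bar (a point): Middle of the keeper's crossbar, on its centre line. The crossbar is round, 10 mm thick, along the rack's y axis between side arms at y = +-119 mm. When down, its centre line is 30 mm off the board's face and 28 mm down-slope of the face's middle. It can be pinched from above at its middle and turns between the fingers.
- keeper_hinge (a point): Middle of the keeper's hinge axis, level along the rack's y axis; this point's own axes are the rack's. With the keeper at angle q the crossbar lies 120 mm from here in direction (-cos(q-0.61), 0, sin(q-0.61)) of the rack's frame.
- peg_thick_seat (a point): Where the centre of a hung eye belongs on the thick peg (14 mm pin), 4 mm above its collar. z: along the peg, outward, square to the board (leaning 35 deg towards the robot); x: straight up the slope; y: left. Collar 26 mm wide, 12 mm high; pin 28 mm long above it, its last 8 mm tapered to 6 mm. 50 mm up-slope of the face's middle, 62 mm left or right of it (the pegs may have changed places).
- peg_thin_seat (a point): The same point on the thin peg (9 mm pin, 28 mm long above its collar, last 8 mm tapered to 4 mm; collar 20 mm wide, 12 mm high); axes as for the thick peg. It stands on the other side of the rack's middle.
- drawplate: Loose flat steel drawplate, a rectangle 150 x 40 x 8 mm with rows of small dark draw holes and one round 18 mm eye near one end, 0.15 to 0.31 kg, lying flat on the table. Origin: centre of the underside; x axis along its length towards the eye, z up out of its face. The eye's centre is 60 mm from the origin along x.
- drawplate_eye (a point): Centre of the drawplate's 18 mm eye, at half thickness (60 mm along x, 4 mm above the underside).
- spanner: Loose flat steel spanner, 120 x 36 x 8 mm, with a round eye (13 mm hole in a 28 mm ring) at one end and an open fork at the other; straight shank 22 mm wide from -30 to +32 mm along x; 0.08 to 0.17 kg, lying flat on the table. Origin: middle of its length, on the underside; x axis towards the eye, z up out of its face.
- spanner_eye (a point): Centre of the spanner's 13 mm eye, at half thickness (46 mm along x, 4 mm above the underside).
- tape: Bystander: roll of masking tape lying flat, 69 mm wide, 18 mm high, origin at the centre of its underside.
- tweezers: Bystander: steel tweezers lying flat, 121 x 15 x 7 mm, long along x, origin at the centre of the underside.
- loupe: Bystander: folding loupe, 42 x 75 x 15 mm, long along y, origin at the centre of the underside.
Not all that is in view belongs to the job. Leave any brown or orange look-alike of the spanner alone.

How it is judged:
On the way, in this order (a step that is already met when the one before it is completed fails the run):
1. the keeper bar is swung up and back (past 1.6 rad) (value of joint keeper above 1.6 rad), for 0.2 s.
2. one of the tools hangs on its own peg and is let go of (((distance between drawplate_eye and peg_thick_seat below 0.008 m and angle between the z axis of drawplate and the z axis of peg_thick_seat, either way round below 0.15 rad and angle between the x axis of drawplate and the x axis of peg_thick_seat, either way round below 0.35 rad and x of drawplate in the frame of peg_thick_seat below -0.03 m and contact force between the fingers and drawplate below 0.1 N) or (distance between spanner_eye and peg_thin_seat below 0.008 m and angle between the z axis of spanner and the z axis of peg_thin_seat, either way round below 0.15 rad and angle between the x axis of spanner and the x axis of peg_thin_seat, either way round below 0.35 rad and x of spanner in the frame of peg_thin_seat below -0.03 m and contact force between the fingers and spanner below 0.1 N))), for 0.2 s.
3. both tools hang on their own pegs and are let go of (distance between drawplate_eye and peg_thick_seat below 0.008 m and angle between the z axis of drawplate and the z axis of peg_thick_seat, either way round below 0.15 rad and angle between the x axis of drawplate and the x axis of peg_thick_seat, either way round below 0.35 rad and x of drawplate in the frame of peg_thick_seat below -0.03 m and distance between spanner_eye and peg_thin_seat below 0.008 m and angle between the z axis of spanner and the z axis of peg_thin_seat, either way round below 0.15 rad and angle between the x axis of spanner and the x axis of peg_thin_seat, either way round below 0.35 rad and x of spanner in the frame of peg_thin_seat below -0.03 m and contact force between the fingers and drawplate below 0.1 N and contact force between the fingers and spanner below 0.1 N), for 0.2 s.
4. the keeper bar is down over them (distance between drawplate_eye and peg_thick_seat below 0.008 m and angle between the z axis of drawplate and the z axis of peg_thick_seat, either way round below 0.15 rad and angle between the x axis of drawplate and the x axis of peg_thick_seat, either way round below 0.35 rad and x of drawplate in the frame of peg_thick_seat below -0.03 m and distance between spanner_eye and peg_thin_seat below 0.008 m and angle between the z axis of spanner and the z axis of peg_thin_seat, either way round below 0.15 rad and angle between the x axis of spanner and the x axis of peg_thin_seat, either way round below 0.35 rad and x of spanner in the frame of peg_thin_seat below -0.03 m and value of joint keeper below 0.15 rad), for 0.2 s.
At the end, for the whole second after the job is handed in: The drawplate's eye is seated on the thick peg and the spanner's eye on the thin peg (eye centre within 8 mm of the seat point, tool flat to the slope within 0.15 rad and straight down it within 0.35 rad, its body below the peg), both still and let go of, and the keeper bar is down (below 0.15 rad) (all of step 4 and linear speed of each of drawplate, spanner below 0.02 m/s and contact force between the fingers and drawplate below 0.1 N and contact force between the fingers and spanner below 0.1 N); the robot touches nothing.
It fails at once if the tape is pushed more than 40 mm from its place (distance of tape from where it was at the start of the episode above 0.04 m).
It fails at once if the tweezers is pushed more than 40 mm from its place (distance of tweezers from where it was at the start of the episode above 0.04 m).
It fails at once if the loupe is pushed more than 40 mm from its place (distance of loupe from where it was at the start of the episode above 0.04 m).
It also fails if it takes over 72 s, if anything falls off the work surface, if the arm or the gripper's body presses on something with over 40 N, if the wrist force passes 120 N, or if a joint passes its speed limit or range.

## Working session

There is one attempt and no reset: what is moved stays moved. The work goes in short steps, Python scripts to look and compute and a tool call to move; the robot and the scene stay as the last step left them, time stands still between calls to the robot, and variables do not carry over. Pictures are saved under pics/ and viewed, at most 10 in all, crops included, and the job is handed in when it is done.

Besides the shell and the picture viewer there is one more tool, called after "Emit:" as name(argument=value, ...), one argument or row to a line, values as JSON. send_rows: Moves the arm, as the interface text tells. Its arguments: {"type":"object","properties":{"deltas":{"type":"array","items":{"type":"object","properties":{"fingers":{"type":"number"},"dx":{"type":"number"},"dy":{"type":"number"},"dz":{"type":"number"},"ax":{"type":"number"},"ay":{"type":"number"},"az":{"type":"number"}}}},"grip_force":{"type":"number"}},"required":["deltas"]}

```bash
mkdir -p pics; cat > h.py <<'E'
import numpy as np, cv2
from scipy.spatial.transform import Rotation as R
from cell import ctrl
def cam(n):
    i=ctrl.camera_info(n); return np.array(i["K"],float),np.array(i["rvec"],float).ravel(),np.array(i["tvec"],float).ravel()
def proj(n,P,c=None):
    K,r,t=c or cam(n); return cv2.projectPoints(np.atleast_2d(np.array(P,float)),r,t,K,None)[0].reshape(-1,2)
def back(n,uv,z,c=None):
    K,r,t=c or cam(n); M=R.from_rotvec(r).as_matrix(); o=-M.T@t
    uv=np.atleast_2d(np.array(uv,float)); d=(np.linalg.inv(K)@np.c_[uv,np.ones(len(uv))].T).T@M
    return o+d*((z-o[2])/d[:,2])[:,None]
E
python3 - <<'E'
from h import *
for n in("top","scene"):
    cv2.imwrite(f"pics/{n}0.png",ctrl.camera(n)); c=cam(n); M=R.from_rotvec(c[1]).as_matrix(); print(n,c[0].tolist(),(-M.T@c[2]).round(3),M.round(2).tolist())
s=ctrl.read_state(); print(s)
E
```

```text
top [[549.8992069754989, 0.0, 329.248192204449], [0.0, 549.8992069754989, 227.61404712096459], [0.0, 0.0, 1.0]] [0.396 0.138 1.635] [[0.0, -1.0, -0.01], [-1.0, -0.0, -0.08], [0.08, 0.01, -1.0]]
scene [[591.4573526927815, 0.0, 327.7766917826222], [0.0, 591.4573526927815, 243.51867684001257], [0.0, 0.0, 1.0]] [-0.356  0.609  1.316] [[-0.46, -0.89, 0.01], [-0.68, 0.35, -0.64], [0.57, -0.31, -0.76]]
{'time_s': 0.1, 'q': array([-1.16598920e+00,  4.23766414e-01,  1.63061562e+00, -2.54259594e-05,
        1.08859791e+00, -1.90037962e-02]), 'qvel': array([ 0.00041322, -0.00102752, -0.00126153,  0.00058402,  0.00022421,
       -0.00011457]), 'joint_torque': array([-4.10258253e-04, -5.58424973e+01, -2.82446408e+01, -7.64873903e-06,
        3.06190464e-03,  7.75903800e-06]), 'tool_pos': array([ 0.25684318, -0.56924291,  0.23062138]), 'tcp_rot': array([-6.78621883e-04,  9.77630450e-01,  2.10328843e-01, -1.44027670e-04]), 'contact_force': array([ 0.10802029, -0.77819773,  0.04416219]), 'wrist_torque': array([-0.05433366, -0.02319909,  0.02107827]), 'grip_force': 0.0, 'opening': 1.0004572433132597}
```

View pics/top0.png

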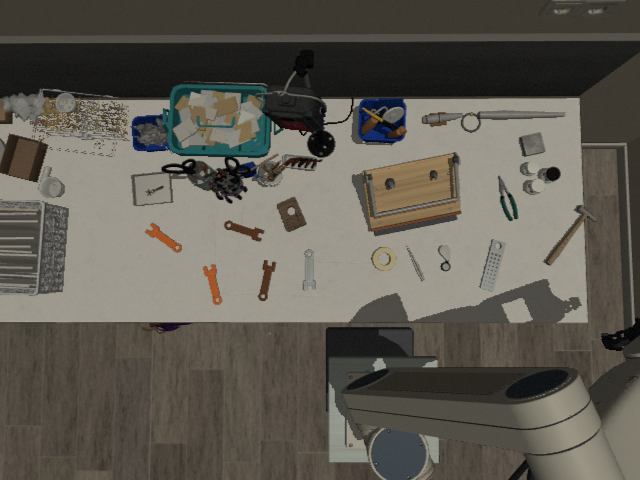

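View pics/scene0.png

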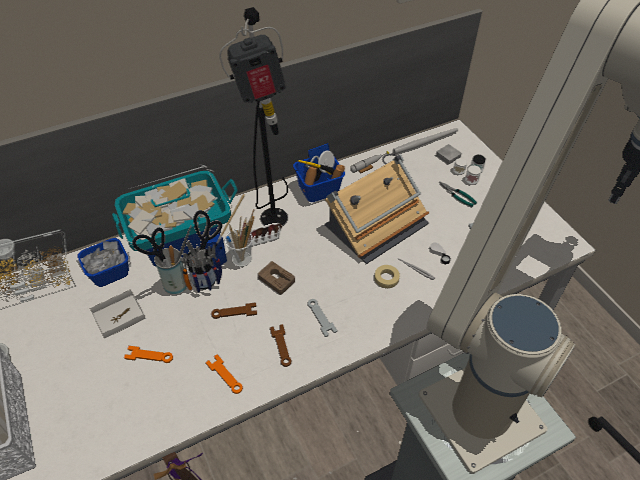

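The top view shows the rack around (412,192) with pegs at about (390,184) and (437,176). Candidates for the spanner are grey (309,270), brown (243,231), brown (267,280), orange (163,237) and orange (212,284), so I choose the grey one. The drawplate is the perforated plate at (493,265). The tape is at (384,259), the tweezers at (415,263) and the loupe at (445,258). Next is one close crop to check.

```bash
python3 - <<'E'
from h import *
I=cv2.imread("pics/top0.png")
a=cv2.resize(I[145:240,355:470],None,fx=5,fy=5,interpolation=cv2.INTER_CUBIC)[:,:575]
b=cv2.resize(I[245:295,290:330],None,fx=5,fy=5,interpolation=cv2.INTER_CUBIC)
c=cv2.resize(I[232:297,475:515],None,fx=5,fy=5,interpolation=cv2.INTER_CUBIC)
o=np.zeros((580,790,3),np.uint8);o[:475,:575]=a;o[:250,580:780]=b;o[252:577,580:780]=c
cv2.imwrite("pics/crop.png",o)
E
```

```text
(no output)
```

View pics/crop.png

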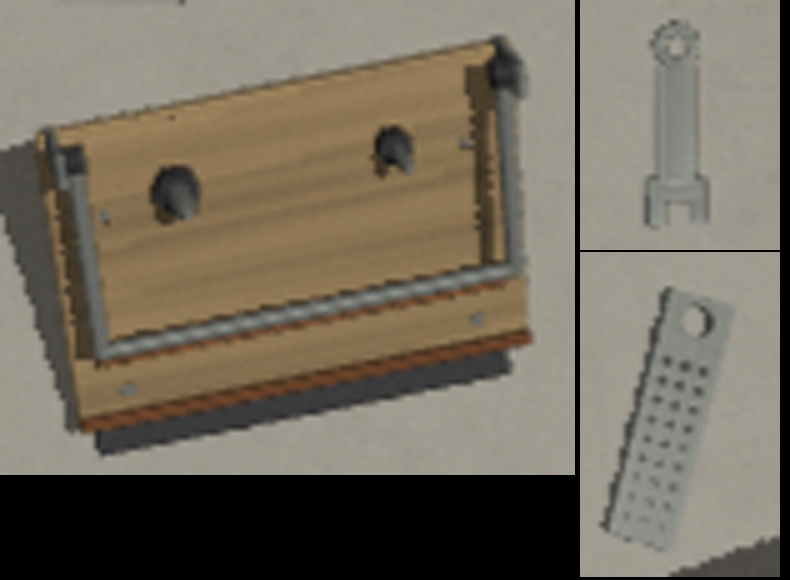

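The crop confirms two things. The grey spanner's eye is at its upper end, about (308.6,253), and the drawplate's eye is also at its upper end, about (498,245). The thick peg is on the left, and the keeper is down.

```bash
cat > fit.py <<'E'
from h import *
from scipy.optimize import least_squares
def cp(p,ox,oy,cx=0,cy=0): p=np.array(p,float); return np.c_[ox+(p[:,0]-cx+.5)/5-.5, oy+(p[:,1]-cy+.5)/5-.5]
s,c=np.sin(.6109),np.cos(.6109)
def rackpt(p,F): # F=[X,Y,yaw,Z] ; p=(u,y,h) upslope,left,off face
    p=np.atleast_2d(p); x=p[:,0]*c-p[:,2]*s; z=p[:,0]*s+p[:,2]*c; y=p[:,1]
    cy,sy=np.cos(F[2]),np.sin(F[2]); return np.c_[F[0]+x*cy-y*sy,F[1]+x*sy+y*cy,F[3]+z]
if __name__=="__main__":
    obj=np.array([[95,135,0],[95,-135,0],[50,62,40],[50,-62,40],[-28,119,30],[-28,-119,30],[-95,135,0],[-95,-135,0]])/1000
    px=cp([(42,132),(497,40),(185,212),(403,168),(101,352),(516,270),(78,420),(527,335)],355,145)
    C=cam("top")
    f=lambda F:(proj("top",rackpt(obj,np.r_[F,.08]),C)-px).ravel()
    r=least_squares(f,[.5,0,0]); print("rack",r.x.round(4)); print(r.fun.reshape(-1,2).round(1).tolist())
    sp=back("top",cp([(675,43),(678,224),(676,120)],290,245,580,0),.008,C); print("spanner",sp.round(4).tolist())
    dp=back("top",cp([(670,288),(735,307),(667,552),(606,530),(698,320)],475,232,580,252),.008,C); print("draw",dp.round(4).tolist(),dp[:4].mean(0))
    for n,P in(("draw",dp),):
        d=P[:2].mean(0)-P[2:4].mean(0); print(np.linalg.norm(d),np.arctan2(d[1],d[0]))
    d=sp[0]-sp[1]; print(np.linalg.norm(d),np.arctan2(d[1],d[0]))
    t=back("top",[(384,259),(415,263),(445,258)],.01,C); print(t.round(3).tolist())
    np.save("F.npy",np.r_[r.x,.08])
    print("barmid",rackpt([-.028,0,.03],np.r_[r.x,.08]),"pegs",rackpt([[.05,.062,.016],[.05,-.062,.016]],np.r_[r.x,.08]).round(4).tolist())
E
python3 fit.py
```

```text
rack [ 0.6238 -0.0782  0.1997]
[[-2.0, 0.7], [2.8, -0.1], [0.0, 0.2], [0.8, 0.0], [-0.6, -1.0], [-1.1, -1.2], [-0.2, 1.3], [0.2, 0.1]]
spanner [[0.4528, 0.2195, 0.008], [0.3463, 0.2172, 0.008], [0.4074, 0.2187, 0.008]]
draw [[0.4959, -0.324, 0.008], [0.4847, -0.362, 0.008], [0.3409, -0.3188, 0.008], [0.3537, -0.2834, 0.008], [0.477, -0.3401, 0.008]] [ 0.41882746 -0.32206863  0.008     ]
0.14903083353974808 -0.2850338403464533
0.10653906187677756 0.021217016458598553
[[0.436, -0.003, 0.01], [0.424, -0.094, 0.01], [0.439, -0.183, 0.01]]
barmid [[ 0.58450311 -0.08618421  0.08851303]] pegs [[0.6427, -0.0112, 0.1218], [0.6673, -0.1327, 0.1218]]
```

```bash
cat > plan.py <<'E'
from h import *; from fit import rackpt
F=np.load("F.npy")
def pose():
    s=ctrl.read_state(); q=s["tcp_rot"]; return np.array(s["tool_pos"]),R.from_quat([q[1],q[2],q[3],q[0]]),s
def down(yaw): return R.from_matrix(np.array([[np.cos(yaw),np.sin(yaw),0],[np.sin(yaw),-np.cos(yaw),0],[0,0,-1]]).T)
def slope(turn=0): # tool z into face; tool x up-slope turned by `turn` (about outward normal)
    n=R.from_euler('zy',[F[2],-.6109]).as_matrix() # cols: upslope,left,normal
    B=n@R.from_rotvec([0,0,turn]).as_matrix(); return R.from_matrix(np.c_[B[:,0],-B[:,1],-B[:,2]])
def go(targets,start=None,lm=.21,la=.6):
    p,r=start or pose()[:2]
    for P,Q in targets:
        P=np.array(P,float).ravel(); D=P-p; rv=(r.inv()*Q).as_rotvec(); k=int(max(1,np.ceil(max(np.linalg.norm(D)/lm,np.linalg.norm(rv)/la))))
        for i in range(1,k+1):
            p1=p+D/k; r1=r*R.from_rotvec(rv/k)
            print((r.inv().apply(p1-p)*1000).round(1).tolist(),(rv/k).round(3).tolist()); p,r=p1,r1
        print("-- at",p.round(4).tolist())
    return p,r
E
python3 - <<'E'
from plan import *
b=rackpt([-.028,0,.03],F)[0]; n=(rackpt([0,0,1],F)-rackpt([0,0,0],F))[0]
go([(b+n*.13,slope(np.pi/2))])
E
```

```text
[141.5, -107.4, 12.0] [-0.196, 0.1, -0.434]
[172.9, -40.3, 13.3] [-0.196, 0.1, -0.434]
[172.6, 31.9, 30.1] [-0.196, 0.1, -0.434]
-- at [0.5114, -0.101, 0.195]
```

Emit:
send_rows(
  deltas=[
    {"fingers":100,"dx":141.5,"dy":-107.4,"dz":12,"ax":-0.196,"ay":0.1,"az":-0.434},
    {"dx":141.5,"dy":-107.4,"dz":12,"ax":-0.196,"ay":0.1,"az":-0.434},
    {"dx":141.5,"dy":-107.4,"dz":12,"ax":-0.196,"ay":0.1,"az":-0.434},
    {"dx":141.5,"dy":-107.4,"dz":12,"ax":-0.196,"ay":0.1,"az":-0.434},
    {"dx":141.5,"dy":-107.4,"dz":12,"ax":-0.196,"ay":0.1,"az":-0.434},
  ],
)

```text
validation failed for argument at $.de...
```

Emit:
send_rows(
  deltas=[
    {"fingers":50,"dx":173,"dy":-40,"dz":13,"ax":-0.196,"ay":0.1,"az":-0.434},
    {"dx":173,"dy":-40,"dz":13,"ax":-0.196,"ay":0.1,"az":-0.434},
    {"dx":173,"dy":-40,"dz":13,"ax":-0.196,"ay":0.1,"az":-0.434},
    {"dx":173,"dy":-40,"dz":13,"ax":-0.196,"ay":0.1,"az":-0.434},
    {"dx":173,"dy":-40,"dz":13,"ax":-0.196,"ay":0.1,"az":-0.434},
  ],
)

```text
validation failed for argument at $.de...
```

Emit:
send_rows(
  deltas=[
    {"fingers":50,"dx":173,"dy":32,"dz":30,"ax":-0.196,"ay":0.1,"az":-0.434},
    {"dx":173,"dy":32,"dz":30,"ax":-0.196,"ay":0.1,"az":-0.434},
    {"dx":173,"dy":32,"dz":30,"ax":-0.196,"ay":0.1,"az":-0.434},
    {"dx":173,"dy":32,"dz":30,"ax":-0.196,"ay":0.1,"az":-0.434},
    {"dx":173,"dy":32,"dz":30,"ax":-0.196,"ay":0.1,"az":-0.434},
  ],
)

```text
validation failed for argument at $.de...
```

```bash
python3 - <<'E'
from plan import *
p,r,s=pose(); print(p.round(4),s["time_s"],s["q"].round(2),s["opening"])
b=rackpt([-.028,0,.03],F)[0]; n=(rackpt([0,0,1],F)-rackpt([0,0,0],F))[0]
C=cam("wrist"); I=ctrl.camera("wrist"); cv2.imwrite("pics/w1r.png",I); np.save("w1c.npy",np.array(list(C),dtype=object),allow_pickle=True)
P=[[-.028,0,.03],[-.028,.05,.03],[-.028,-.05,.03],[.05,.062,.04],[.05,-.062,.04],[.05,.062,.012],[.05,-.062,.012]]
uv=proj("wrist",rackpt(P,F),C); print(uv.round(1).tolist())
for q in uv: cv2.circle(I,tuple(int(v) for v in q.round()),3,(0,0,255),1)
cv2.imwrite("pics/w1.png",I)
go([(b+n*.13,slope(np.pi/2))])
E
```

```text
[ 0.2568 -0.5692  0.2306] 0.1 [-1.17  0.42  1.63 -0.    1.09 -0.02] 1.0004572433132597Traceback (most recent call last):
  File "<stdin>", line 4, in <module>
ValueError: could not broadcast input array from shape (3,3) into shape (3,)
```

Emit:
send_rows(
  deltas=[
    {"fingers":100,"dx":141.5,"dy":-107.4,"dz":12,"ax":-0.196,"ay":0.1,"az":-0.434},
    {"fingers":100,"dx":141.5,"dy":-107.4,"dz":12,"ax":-0.196,"ay":0.1,"az":-0.434},
    {"fingers":100,"dx":141.5,"dy":-107.4,"dz":12,"ax":-0.196,"ay":0.1,"az":-0.434},
    {"fingers":100,"dx":141.5,"dy":-107.4,"dz":12,"ax":-0.196,"ay":0.1,"az":-0.434},
    {"fingers":100,"dx":141.5,"dy":-107.4,"dz":12,"ax":-0.196,"ay":0.1,"az":-0.434},
  ],
)

```text
time_s: 0.65
tool_pos: [0.3419, -0.4097, 0.2185]
tcp_rot: [0.083, 0.903, 0.416, 0.069]
contact_force: [-0.3, -0.4, 0.8]
opening: 1.004
grip_force: 0.0
```

Emit:
send_rows(
  deltas=[
    {"fingers":50,"dx":173,"dy":-40,"dz":13,"ax":-0.196,"ay":0.1,"az":-0.434},
    {"fingers":50,"dx":173,"dy":-40,"dz":13,"ax":-0.196,"ay":0.1,"az":-0.434},
    {"fingers":50,"dx":173,"dy":-40,"dz":13,"ax":-0.196,"ay":0.1,"az":-0.434},
    {"fingers":50,"dx":173,"dy":-40,"dz":13,"ax":-0.196,"ay":0.1,"az":-0.434},
    {"fingers":50,"dx":173,"dy":-40,"dz":13,"ax":-0.196,"ay":0.1,"az":-0.434},
  ],
)

```text
time_s: 1.15
tool_pos: [0.4271, -0.2553, 0.2071]
tcp_rot: [0.163, 0.776, 0.595, 0.134]
contact_force: [-0.2, 0.2, -0.7]
opening: 0.501
grip_force: 0.0
```

Emit:
send_rows(
  deltas=[
    {"fingers":50,"dx":173,"dy":32,"dz":30,"ax":-0.196,"ay":0.1,"az":-0.434},
    {"fingers":50,"dx":173,"dy":32,"dz":30,"ax":-0.196,"ay":0.1,"az":-0.434},
    {"fingers":50,"dx":173,"dy":32,"dz":30,"ax":-0.196,"ay":0.1,"az":-0.434},
    {"fingers":50,"dx":173,"dy":32,"dz":30,"ax":-0.196,"ay":0.1,"az":-0.434},
    {"fingers":50,"dx":173,"dy":32,"dz":30,"ax":-0.196,"ay":0.1,"az":-0.434},
  ],
)

```text
time_s: 1.65
tool_pos: [0.5133, -0.0984, 0.1953]
tcp_rot: [0.233, 0.602, 0.74, 0.191]
contact_force: [-0.2, -0.6, 0.1]
opening: 0.497
grip_force: 0.0
```

```bash
python3 - <<'E'
from plan import *
p,r,s=pose(); print(p.round(4),s["time_s"],s["q"].round(2),s["opening"])
b=rackpt([-.028,0,.03],F)[0]; n=(rackpt([0,0,1],F)-rackpt([0,0,0],F))[0]
C=cam("wrist"); I=ctrl.camera("wrist"); cv2.imwrite("pics/w1r.png",I); np.savez("w1c.npz",K=C[0],r=C[1],t=C[2])
P=[[-.028,0,.03],[-.028,.05,.03],[-.028,-.05,.03],[.05,.062,.04],[.05,-.062,.04],[.05,.062,.012],[.05,-.062,.012]]
uv=proj("wrist",rackpt(P,F),C); print(uv.round(1).tolist())
for q in uv: cv2.circle(I,tuple(int(v) for v in q.round()),3,(0,0,255),1)
cv2.imwrite("pics/w1.png",I)
go([(b+n*.13,slope(np.pi/2))])
E
```

```text
[ 0.5133 -0.0984  0.1953] 1.65 [-0.32  0.19  2.26  1.08  0.21 -1.53] 0.49718093548795084
[[314.7, 215.7], [317.6, 145.4], [312.2, 277.2], [439.7, 133.7], [413.6, 301.4], [428.2, 129.3], [406.0, 283.9]]
[-0.6, -1.7, -0.4] [0.002, -0.001, 0.003]
-- at [0.5114, -0.101, 0.195]
```

View pics/w1.png

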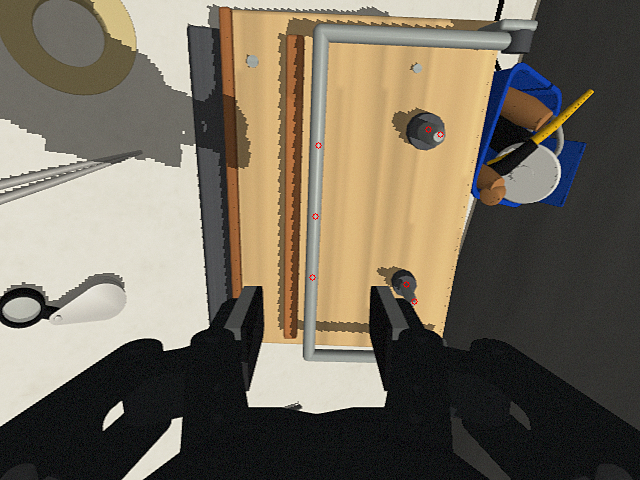

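The wrist view agrees with the fit: bar centre line at (318,145) and (312,277), peg tips at (440,135) and (415,299), all within about 2 px. Next I refine the fit and pinch the bar.

```bash
python3 - <<'E'
from plan import *
from fit import cp
from scipy.optimize import least_squares
d=np.load("w1c.npz"); C=(d["K"],d["r"],d["t"]); T=cam("top")
ob=np.array([[-28,119,30],[-28,-119,30],[50,62,40],[50,-62,40]])/1e3
wp=np.array([(320.5,34),(309,355),(440,136),(415.5,300)]); tp=cp([(101,352),(516,270),(185,212),(403,168)],355,145)
f=lambda G:np.r_[(proj("w",rackpt(ob,np.r_[G,.08]),C)-wp).ravel(),1.0*(proj("t",rackpt(ob,np.r_[G,.08]),T)-tp).ravel()]
r=least_squares(f,F[:3]); print(r.x,r.fun.reshape(-1,2).round(1).tolist())
import plan
F[:3]=r.x; np.save("F.npy",F)
b=rackpt([-.028,0,.03],F)[0]; n=(rackpt([0,0,1],F)-rackpt([0,0,0],F))[0]
go([(b+n*.05,slope(np.pi/2)),(b-n*.014,slope(np.pi/2))])
E
```

```text
[ 0.62420442 -0.07974615  0.2087583 ] [[0.3, -0.6], [1.3, -3.3], [-1.1, -0.0], [-1.6, 2.8], [0.2, -0.8], [-0.5, -1.7], [0.6, 0.2], [1.2, -0.3]]
[6.2, -0.8, 79.3] [0.002, -0.001, -0.006]
-- at [0.5569, -0.094, 0.1295]
[7.6, 0.9, 63.5] [0.0, -0.0, 0.0]
-- at [0.5928, -0.0864, 0.077]
```

```bash
sed -i "s/from_euler('zy'/from_euler('ZY'/" plan.py; python3 - <<'E'
from plan import *
b=rackpt([-.028,0,.03],F)[0]; n=(rackpt([0,0,1],F)-rackpt([0,0,0],F))[0]
go([(b+n*.05,slope(np.pi/2)),(b-n*.014,slope(np.pi/2))])
E
```

```text
[6.2, -0.8, 79.3] [-0.01, 0.118, 0.031]
-- at [0.5569, -0.094, 0.1295]
[-0.0, 0.0, 64.0] [0.0, 0.0, -0.0]
-- at [0.5928, -0.0864, 0.077]
```

Emit:
send_rows(
  deltas=[
    {"fingers":50,"dx":6,"dy":-1,"dz":79,"ax":-0.01,"ay":0.118,"az":0.031},
    {"fingers":50,"dx":6,"dy":-1,"dz":79,"ax":-0.01,"ay":0.118,"az":0.031},
    {"fingers":50,"dx":6,"dy":-1,"dz":79,"ax":-0.01,"ay":0.118,"az":0.031},
  ],
)

```text
time_s: 2.0
tool_pos: [0.557, -0.0982, 0.1269]
tcp_rot: [0.189, 0.603, 0.739, 0.233]
contact_force: [-0.1, 1.0, -0.3]
opening: 0.498
grip_force: 0.0
```

Emit:
send_rows(
  deltas=[
    {"fingers":50,"dx":0,"dy":0,"dz":32,"ax":0,"ay":0,"az":0},
    {"fingers":50,"dx":0,"dy":0,"dz":64,"ax":0,"ay":0,"az":0},
    {"fingers":50,"dx":0,"dy":0,"dz":64,"ax":0,"ay":0,"az":0},
  ],
)

```text
time_s: 2.3
tool_pos: [0.5924, -0.0898, 0.0747]
tcp_rot: [0.189, 0.603, 0.74, 0.232]
contact_force: [-0.4, -0.3, -0.5]
opening: 0.498
grip_force: 0.0
```

Emit:
send_rows(
  deltas=[
    {"fingers":5,"dx":0,"dy":0,"dz":0,"ax":0,"ay":0,"az":0},
    {"fingers":5,"dx":0,"dy":0,"dz":0,"ax":0,"ay":0,"az":0},
    {"fingers":5,"dx":0,"dy":0,"dz":0,"ax":0,"ay":0,"az":0},
    {"fingers":5,"dx":0,"dy":0,"dz":0,"ax":0,"ay":0,"az":0},
  ],
  grip_force=30,
)

```text
time_s: 2.7
tool_pos: [0.5911, -0.0891, 0.0783]
tcp_rot: [0.191, 0.602, 0.74, 0.232]
contact_force: [-2.5, -4.4, -0.9]
opening: 0.102
grip_force: 29.4
```

```bash
python3 - <<'E'
from plan import *
p,r,s=pose(); print(p.round(4),s["q"].round(2),s["contact_force"].round(1),s["grip_force"],s["opening"])
# arc in tool axes: tool x=left, tool y = upslope?, z=-normal ; relative to grasp
b0=rackpt([-.028,0,.03],F)[0]; rr=slope(np.pi/2)
for q in np.arange(.15,2.26,.15):
    bq=rackpt([.092-.12*np.cos(q),0,.03+.12*np.sin(q)],F)[0]
    print(round(q,2),(r.inv().apply(bq-b0)*1000).round(1).tolist())
print((r.inv()*rr).as_rotvec().round(3))
E
```

```text
[ 0.5911 -0.0891  0.0783] [-0.31  0.55  2.13  1.85  0.3  -2.3 ] [-2.5 -4.4 -0.9] 29.424530267715454 0.10178261490539031
0.15 [-0.1, 1.3, -17.9]
0.3 [-0.1, 5.3, -35.5]
0.45 [-0.2, 11.9, -52.2]
0.6 [-0.2, 20.9, -67.8]
0.75 [-0.3, 32.2, -81.8]
0.9 [-0.3, 45.4, -94.0]
1.05 [-0.3, 60.3, -104.1]
1.2 [-0.3, 76.5, -111.9]
1.35 [-0.3, 93.7, -117.1]
1.5 [-0.3, 111.5, -119.7]
1.65 [-0.2, 129.5, -119.7]
1.8 [-0.2, 147.2, -116.9]
1.95 [-0.1, 164.4, -111.5]
2.1 [-0.0, 180.5, -103.6]
2.25 [0.1, 195.4, -93.4]
[-0.     0.004 -0.002]
```

```bash
cat > arc.py <<'E'
from plan import *
def tp(q,tilt,dep=.014):
    b=rackpt([.092-.12*np.cos(q),0,.03+.12*np.sin(q)],F)[0]
    left=np.array([-np.sin(F[2]),np.cos(F[2]),0]); Q=R.from_rotvec(left*(.6109-tilt))*slope(np.pi/2)
    return b+dep*Q.as_matrix()[:,2],Q
def arc(qs,tilts,start=None):
    out=[tp(qs[0],tilts[0])]+[tp(a,t) for a,t in zip(qs[1:],tilts[1:])]
    for k in range(1,len(out),5):
        p0,r0=out[k-1]
        for p,r in out[k:k+5]: print((r0.inv().apply(p-p0)*1000).round(1).tolist(),(r0.inv()*r).as_rotvec().round(3).tolist())
        print("--")
E
python3 - <<'E'
from arc import *
qs=np.arange(0,2.21,.11); t=np.interp(qs,[.11,1.1],[.61,.1]); arc(qs,t); print(slope(np.pi/2).as_matrix()[:,2],tp(2.2,.1)[1].as_matrix()[:,2])
E
```

```text
[-0.0, 0.7, -13.2] [0.0, 0.0, 0.0]
[-0.0, 2.1, -26.2] [0.057, 0.0, 0.0]
[-0.0, 4.9, -39.0] [0.113, 0.0, -0.0]
[-0.0, 9.0, -51.3] [0.17, 0.0, -0.0]
[-0.0, 14.5, -63.1] [0.227, 0.0, -0.0]
--
[0.0, 4.1, -12.3] [0.057, 0.0, 0.0]
[-0.0, 9.5, -24.0] [0.113, 0.0, -0.0]
[-0.0, 16.1, -35.0] [0.17, -0.0, -0.0]
[0.0, 23.9, -45.2] [0.227, -0.0, 0.0]
[0.0, 32.7, -54.4] [0.283, 0.0, 0.0]
--
[-0.0, 7.9, -10.5] [0.0, 0.0, 0.0]
[-0.0, 17.0, -20.2] [0.0, 0.0, 0.0]
[0.0, 27.0, -28.7] [0.0, 0.0, 0.0]
[0.0, 37.9, -36.1] [0.0, 0.0, 0.0]
[0.0, 49.6, -42.3] [0.0, 0.0, 0.0]
--
[0.0, 12.3, -4.9] [0.0, 0.0, 0.0]
[0.0, 25.0, -8.3] [0.0, 0.0, 0.0]
[0.0, 38.0, -10.4] [0.0, 0.0, 0.0]
[0.0, 51.2, -11.0] [0.0, 0.0, 0.0]
[0.0, 64.4, -10.2] [0.0, 0.0, 0.0]
--
[ 0.56115138  0.11887693 -0.81913211] [ 0.09766593  0.02069001 -0.99500417]
```

Emit:
send_rows(
  deltas=[
    {"fingers":5,"dx":0,"dy":0.7,"dz":-13,"ax":0,"ay":0,"az":0},
    {"fingers":5,"dx":0,"dy":2,"dz":-26,"ax":0.057,"ay":0,"az":0},
    {"fingers":5,"dx":0,"dy":5,"dz":-39,"ax":0.113,"ay":0,"az":0},
    {"fingers":5,"dx":0,"dy":9,"dz":-51,"ax":0.17,"ay":0,"az":0},
    {"fingers":5,"dx":0,"dy":14.5,"dz":-63,"ax":0.227,"ay":0,"az":0},
  ],
)

```text
time_s: 3.2
tool_pos: [0.5719, -0.0859, 0.1158]
tcp_rot: [0.141, 0.609, 0.756, 0.193]
contact_force: [-21.9, -31.1, -10.2]
opening: 0.097
grip_force: 31.1
```

```bash
python3 - <<'E'
from arc import *
p,r,s=pose(); P,Q=tp(.55,np.interp(.55,[.11,1.1],[.61,.1]))
print((p-P).round(4),(r.inv()*Q).as_rotvec().round(3),s["q"].round(2),s["contact_force"].round(1),s["opening"],s["grip_force"])
E
```

```text
[ 0.0029  0.0055 -0.0213] [ 0.099 -0.025  0.001] [-0.3   0.43  2.09  0.92  0.32 -1.35] [-21.9 -31.1 -10.2] 0.09733778301114893 31.06594294309616
```

Emit:
send_rows(
  deltas=[
    {"fingers":5,"dx":0,"dy":0,"dz":0,"ax":0,"ay":0,"az":0},
    {"fingers":5,"dx":0,"dy":0,"dz":0,"ax":0,"ay":0,"az":0},
  ],
  grip_force=20,
)

```text
time_s: 3.4
tool_pos: [0.5719, -0.0854, 0.116]
tcp_rot: [0.141, 0.608, 0.756, 0.194]
contact_force: [-21.3, -36.0, -6.3]
opening: 0.1
grip_force: 31.5
```

```bash
python3 - <<'E'
from arc import *
from scipy.optimize import minimize_scalar
p,r,s=pose(); f=lambda q:np.linalg.norm(tp(q,.4)[0]-p)
# bar estimate
b=p-.014*r.as_matrix()[:,2]; g=lambda q:np.linalg.norm(rackpt([.092-.12*np.cos(q),0,.03+.12*np.sin(q)],F)[0]-b)
m=minimize_scalar(g,bounds=(0,2.2),method="bounded"); q=m.x
tilt=np.arcsin(np.linalg.norm(r.as_matrix()[:2,2])); P,Q=tp(q,tilt)
print(q,tilt,(p-P).round(4),(r.inv()*Q).as_rotvec().round(3),s["q"].round(2),s["contact_force"].round(1),s["wrist_torque"].round(2))
E
```

```text
0.36828576329277435 0.48483104887793604 [-0.0017  0.0051 -0.0001] [-0.001 -0.027  0.001] [-0.3   0.43  2.09  0.92  0.32 -1.36] [-21.3 -36.   -6.3] [-5.14  3.75 -2.08]
```

```bash
python3 - <<'E'
from arc import *
p,r,s=pose()
qs=[.37,.37,.37,.42,.47,.52, .58,.64,.7,.76,.82]; t=[.485,.485,.47,.45,.43,.4,.37,.34,.31,.28,.25]
p0,r0=p,r
for k,(a,b) in enumerate(zip(qs[1:],t[1:])):
    if k==5: print("--"); p0,r0=P,Q
    P,Q=tp(a,b); print((r0.inv().apply(P-p0)*1000).round(1).tolist(),(r0.inv()*Q).as_rotvec().round(3).tolist())
E
```

```text
[-5.3, 0.6, -0.2] [-0.001, -0.027, 0.001]
[-5.3, 0.4, -0.2] [0.014, -0.027, 0.001]
[-5.1, 1.7, -6.0] [0.034, -0.027, 0.001]
[-5.0, 3.3, -11.7] [0.054, -0.027, 0.001]
[-4.8, 5.1, -17.3] [0.084, -0.027, 0.002]
--
[0.0, 2.0, -6.8] [0.03, 0.0, -0.0]
[0.0, 4.4, -13.4] [0.06, 0.0, 0.0]
[-0.0, 7.1, -19.9] [0.09, 0.0, -0.0]
[0.0, 10.3, -26.2] [0.12, 0.0, -0.0]
[0.0, 13.8, -32.3] [0.15, -0.0, -0.0]
```

Emit:
send_rows(
  deltas=[
    {"fingers":5,"dx":-5,"dy":0.6,"dz":0,"ax":0,"ay":-0.027,"az":0},
    {"fingers":5,"dx":-5,"dy":0.5,"dz":0,"ax":0.014,"ay":-0.027,"az":0},
    {"fingers":5,"dx":-5,"dy":1.7,"dz":-6,"ax":0.034,"ay":-0.027,"az":0},
    {"fingers":5,"dx":-5,"dy":3.3,"dz":-11.7,"ax":0.054,"ay":-0.027,"az":0},
    {"fingers":5,"dx":-5,"dy":5,"dz":-17,"ax":0.084,"ay":-0.027,"az":0},
  ],
)

```text
time_s: 3.9
tool_pos: [0.5678, -0.087, 0.1324]
tcp_rot: [0.119, 0.615, 0.764, 0.156]
contact_force: [-14.7, -10.3, -5.2]
opening: 0.102
grip_force: 30.4
```

```bash
cat >> arc.py <<'E'
from scipy.optimize import minimize_scalar
def where():
    p,r,s=pose(); b=p-.014*r.as_matrix()[:,2]; g=lambda q:np.linalg.norm(rackpt([.092-.12*np.cos(q),0,.03+.12*np.sin(q)],F)[0]-b)
    q=minimize_scalar(g,bounds=(0,2.2),method="bounded").x
    tilt=np.arcsin(np.linalg.norm(r.as_matrix()[:2,2])); P,Q=tp(q,tilt)
    print("q",round(q,3),"tilt",round(tilt,3),"err",(r.inv().apply(p-P)*1000).round(1),(r.inv()*Q).as_rotvec().round(3),s["q"].round(2),s["contact_force"].round(1),s["opening"].round(3),s["time_s"])
    return q,tilt,p,r
E
python3 -c "
from arc import *
where()"
```

```text
Traceback (most recent call last):
  File "arc.py", line 17, in where
    print("q",round(q,3),"tilt",round(tilt,3),"err",(r.inv().apply(p-P)*1000).round(1),(r.inv()*Q).as_rotvec().round(3),s["q"].round(2),s["contact_force"].round(1),s["opening"].round(3),s["time_s"])
                                                                                                                                                                    ^^^^^^^^^^^^^^^^^^
AttributeError: 'float' object has no attribute 'round'
```

Force is dropping, so I continue the arc.

Emit:
send_rows(
  deltas=[
    {"fingers":5,"dx":-1,"dy":2,"dz":-7,"ax":0.03,"ay":0,"az":0},
    {"fingers":5,"dx":-1,"dy":4.5,"dz":-13.5,"ax":0.06,"ay":0,"az":0},
    {"fingers":5,"dx":-1,"dy":7,"dz":-20,"ax":0.09,"ay":0,"az":0},
    {"fingers":5,"dx":-1,"dy":10,"dz":-26,"ax":0.12,"ay":0,"az":0},
    {"fingers":5,"dx":-1,"dy":14,"dz":-32,"ax":0.15,"ay":0,"az":0},
  ],
)

```text
time_s: 4.4
tool_pos: [0.5674, -0.0872, 0.1677]
tcp_rot: [0.071, 0.622, 0.774, 0.097]
contact_force: [-17.1, -5.6, -0.5]
opening: 0.101
grip_force: 30.4
```

```bash
sed -i 's/s\["opening"\].round(3)/s["opening"]/' arc.py; python3 -c "
from arc import *
q,t,p0,r0=where()
qs=q+np.arange(1,16)*(2.17-q)/15; ts=np.maximum(.1,t-np.arange(1,16)*.03)
for k,(a,b) in enumerate(zip(qs,ts)):
    if k and k%5==0: print('--'); p0,r0=P,Q
    P,Q=tp(a,b); print((r0.inv().apply(P-p0)*1000).round(1).tolist(),(r0.inv()*Q).as_rotvec().round(3).tolist())
"
```

```text
q 0.81 tilt 0.241 err [ 4.5 -0.9 -0.4] [-0.    -0.013  0.007] [-0.23  0.36  1.94  0.19  0.64 -0.59] [-17.1  -5.6  -0.5] 0.10075070829247855 4.4
[-4.4, 5.5, -9.3] [0.03, -0.013, 0.007]
[-4.3, 11.1, -18.4] [0.06, -0.013, 0.007]
[-4.2, 17.4, -27.0] [0.09, -0.013, 0.007]
[-4.2, 24.4, -34.9] [0.12, -0.013, 0.007]
[-4.1, 32.3, -42.1] [0.141, -0.013, 0.007]
--
[-0.0, 7.8, -7.6] [0.0, 0.0, 0.0]
[0.0, 16.2, -14.4] [0.0, 0.0, 0.0]
[0.0, 25.3, -20.5] [0.0, 0.0, 0.0]
[0.0, 34.8, -25.7] [0.0, 0.0, 0.0]
[0.0, 44.8, -30.1] [0.0, 0.0, 0.0]
--
[0.0, 10.3, -3.4] [0.0, 0.0, 0.0]
[0.0, 20.9, -5.9] [0.0, 0.0, 0.0]
[-0.0, 31.7, -7.4] [0.0, 0.0, 0.0]
[0.0, 42.5, -7.9] [0.0, 0.0, 0.0]
[0.0, 53.4, -7.4] [0.0, 0.0, 0.0]
```

Emit:
send_rows(
  deltas=[
    {"fingers":5,"dx":-3,"dy":4,"dz":-9,"ax":0.03,"ay":-0.013,"az":0.007},
    {"fingers":5,"dx":-3,"dy":10,"dz":-18,"ax":0.06,"ay":-0.013,"az":0.007},
    {"fingers":5,"dx":-3,"dy":16,"dz":-27,"ax":0.09,"ay":-0.013,"az":0.007},
    {"fingers":5,"dx":-3,"dy":23,"dz":-35,"ax":0.12,"ay":-0.013,"az":0.007},
    {"fingers":5,"dx":-3,"dy":31,"dz":-42,"ax":0.141,"ay":-0.013,"az":0.007},
  ],
)

```text
time_s: 4.9
tool_pos: [0.5882, -0.0844, 0.2177]
tcp_rot: [0.031, 0.629, 0.776, 0.04]
contact_force: [-16.1, 6.1, 5.9]
opening: 0.104
grip_force: 29.9
```

Emit:
send_rows(
  deltas=[
    {"fingers":5,"dx":0,"dy":8,"dz":-7.5,"ax":0,"ay":0,"az":0},
    {"fingers":5,"dx":0,"dy":16,"dz":-14.5,"ax":0,"ay":0,"az":0},
    {"fingers":5,"dx":0,"dy":25,"dz":-20.5,"ax":0,"ay":0,"az":0},
    {"fingers":5,"dx":0,"dy":35,"dz":-26,"ax":0,"ay":0,"az":0},
    {"fingers":5,"dx":0,"dy":45,"dz":-30,"ax":0,"ay":0,"az":0},
  ],
)

```text
time_s: 5.4
tool_pos: [0.6323, -0.0763, 0.254]
tcp_rot: [0.035, 0.629, 0.776, 0.043]
contact_force: [-5.8, 4.8, 3.4]
opening: 0.105
grip_force: 29.0
```

```bash
python3 -c "
from arc import *
q,t,p0,r0=where()
qs=q+np.arange(1,6)*(2.2-q)/5; ts=[t]*5
for k,(a,b) in enumerate(zip(qs,ts)):
    P,Q=tp(a,b); print((r0.inv().apply(P-p0)*1000).round(1).tolist(),(r0.inv()*Q).as_rotvec().round(3).tolist())
"
```

```text
q 1.749 tilt 0.11 err [ 1.7 -0.6 -1.7] [-0.     0.001 -0.001] [-0.16  0.37  1.66  0.05  1.01 -0.39] [-5.8  4.8  3.4] 0.10474962196552476 5.4
[-1.7, 11.0, -1.3] [-0.0, 0.001, -0.001]
[-1.7, 21.6, -3.3] [-0.0, 0.001, -0.001]
[-1.7, 32.4, -4.3] [-0.0, 0.001, -0.001]
[-1.7, 43.2, -4.4] [-0.0, 0.001, -0.001]
[-1.7, 54.0, -3.5] [-0.0, 0.001, -0.001]
```

Emit:
send_rows(
  deltas=[
    {"fingers":5,"dx":-1,"dy":11,"dz":-3,"ax":0,"ay":0,"az":0},
    {"fingers":5,"dx":-1,"dy":21.5,"dz":-5,"ax":0,"ay":0,"az":0},
    {"fingers":5,"dx":-1,"dy":32,"dz":-6,"ax":0,"ay":0,"az":0},
    {"fingers":5,"dx":-1,"dy":43,"dz":-6,"ax":0,"ay":0,"az":0},
    {"fingers":5,"dx":-1,"dy":53,"dz":-5,"ax":0,"ay":0,"az":0},
  ],
)

```text
time_s: 5.9
tool_pos: [0.6839, -0.0668, 0.265]
tcp_rot: [0.036, 0.629, 0.776, 0.042]
contact_force: [-33.0, -2.9, 18.4]
opening: 0.103
grip_force: 31.9
```

Emit:
send_rows(
  deltas=[
    {"fingers":40,"dx":0,"dy":0,"dz":0,"ax":0,"ay":0,"az":0},
    {"fingers":40,"dx":0,"dy":0,"dz":0,"ax":0,"ay":0,"az":0},
    {"fingers":40,"dx":0,"dy":0,"dz":-30,"ax":0,"ay":0,"az":0},
    {"fingers":40,"dx":0,"dy":0,"dz":-60,"ax":0,"ay":0,"az":0},
    {"fingers":40,"dx":0,"dy":0,"dz":-60,"ax":0,"ay":0,"az":0},
  ],
)

```text
time_s: 6.4
tool_pos: [0.6805, -0.0695, 0.3296]
tcp_rot: [0.041, 0.629, 0.775, 0.045]
contact_force: [-0.0, 0.2, 0.8]
opening: 0.399
grip_force: 0.0
```

```bash
python3 -c "
from plan import *
p,r,s=pose(); print(p.round(4),s['q'].round(2),s['contact_force'].round(1),s['time_s'])
cv2.imwrite('pics/top1.png',ctrl.camera('top'))
# drawplate centre; hover camera view
e=np.array([.477,-.3401]); c=np.array([.4188,-.3221]); yaw=-.285
print(e-60e-3*np.array([np.cos(yaw),np.sin(yaw)]),c)
c=(e-60e-3*np.array([np.cos(yaw),np.sin(yaw)])+c)/2
go([([.45,-.2,.30],down(1.0)),([c[0],c[1],.12],down(yaw))])
"
```

```text
[ 0.6805 -0.0695  0.3296] [-0.13  0.37  1.48  0.04  1.17 -0.36] [-0.   0.2  0.8] 6.4
[ 0.4194203  -0.32323055] [ 0.4188 -0.3221]
[-40.2, -126.6, -1.2] [0.058, -0.021, 0.389]
[-85.1, -101.7, 6.7] [0.058, -0.021, 0.389]
-- at [0.45, -0.2, 0.3]
[-40.0, 13.4, 60.0] [-0.0, 0.0, 0.428]
[-30.8, 28.8, 60.0] [-0.0, 0.0, 0.428]
[-16.0, 39.0, 60.0] [-0.0, 0.0, 0.428]
-- at [0.4191, -0.3227, 0.12]
```

Emit:
send_rows(
  deltas=[
    {"fingers":100,"dx":-40,"dy":-127,"dz":-1,"ax":0.058,"ay":-0.021,"az":0.389},
    {"fingers":100,"dx":-40,"dy":-127,"dz":-1,"ax":0.058,"ay":-0.021,"az":0.389},
    {"fingers":100,"dx":-40,"dy":-127,"dz":-1,"ax":0.058,"ay":-0.021,"az":0.389},
    {"fingers":100,"dx":-40,"dy":-127,"dz":-1,"ax":0.058,"ay":-0.021,"az":0.389},
  ],
)

```text
time_s: 6.85
tool_pos: [0.5596, -0.1355, 0.3092]
tcp_rot: [0.017, 0.769, 0.638, 0.019]
contact_force: [0.4, 0.2, 0.8]
opening: 0.997
grip_force: 0.0
```

Emit:
send_rows(
  deltas=[
    {"fingers":100,"dx":-85,"dy":-102,"dz":7,"ax":0.058,"ay":-0.021,"az":0.389},
    {"fingers":100,"dx":-85,"dy":-102,"dz":7,"ax":0.058,"ay":-0.021,"az":0.389},
    {"fingers":100,"dx":-85,"dy":-102,"dz":7,"ax":0.058,"ay":-0.021,"az":0.389},
    {"fingers":100,"dx":-85,"dy":-102,"dz":7,"ax":0.058,"ay":-0.021,"az":0.389},
  ],
)

```text
time_s: 7.25
tool_pos: [0.4457, -0.2003, 0.2965]
tcp_rot: [-0.002, 0.878, 0.478, -0.004]
contact_force: [1.1, 0.6, 0.5]
opening: 0.997
grip_force: 0.0
```

Emit:
send_rows(
  deltas=[
    {"fingers":100,"dx":-40,"dy":13,"dz":60,"ax":0,"ay":0,"az":0.428},
    {"fingers":100,"dx":-40,"dy":13,"dz":60,"ax":0,"ay":0,"az":0.428},
    {"fingers":100,"dx":-40,"dy":13,"dz":60,"ax":0,"ay":0,"az":0.428},
  ],
)

```text
time_s: 7.55
tool_pos: [0.4364, -0.2402, 0.2343]
tcp_rot: [-0.003, 0.96, 0.28, -0.005]
contact_force: [-0.2, 0.4, -0.9]
opening: 0.998
grip_force: 0.0
```

Emit:
send_rows(
  deltas=[
    {"fingers":100,"dx":-31,"dy":29,"dz":60,"ax":0,"ay":0,"az":0.428},
    {"fingers":100,"dx":-31,"dy":29,"dz":60,"ax":0,"ay":0,"az":0.428},
    {"fingers":100,"dx":-31,"dy":29,"dz":60,"ax":0,"ay":0,"az":0.428},
  ],
)

```text
time_s: 7.85
tool_pos: [0.4258, -0.2814, 0.1743]
tcp_rot: [-0.002, 0.998, 0.07, -0.005]
contact_force: [0.3, 0.4, 0.6]
opening: 1.0
grip_force: 0.0
```

Emit:
send_rows(
  deltas=[
    {"fingers":80,"dx":-16,"dy":39,"dz":60,"ax":0,"ay":0,"az":0.428},
    {"fingers":80,"dx":-16,"dy":39,"dz":60,"ax":0,"ay":0,"az":0.428},
    {"fingers":80,"dx":-16,"dy":39,"dz":60,"ax":0,"ay":0,"az":0.428},
    {"fingers":80,"dx":-16,"dy":39,"dz":60,"ax":0,"ay":0,"az":0.428},
  ],
)

```text
time_s: 8.25
tool_pos: [0.4165, -0.3221, 0.1163]
tcp_rot: [-0.0, 0.99, -0.141, -0.004]
contact_force: [0.5, -0.5, -0.4]
opening: 0.801
grip_force: 0.0
```

```bash
python3 -c "
from plan import *
p,r,s=pose(); print(p.round(4),s['q'].round(2),r.as_matrix().round(3).tolist(),s['time_s'])
C=cam('wrist'); I=ctrl.camera('wrist'); cv2.imwrite('pics/w2r.png',I); np.savez('w2c.npz',K=C[0],r=C[1],t=C[2])
cs,sn=np.cos(-.285),np.sin(-.285); P=[[.4191+a*cs-b*sn,-.3227+a*sn+b*cs,.008] for a,b in((75,20),(75,-20),(-75,-20),(-75,20),(60,0),(0,0))for a,b in((a/1e3,b/1e3),)]
uv=proj('w',P,C); print(uv.round(1).tolist())
for q in uv: cv2.circle(I,tuple(int(v) for v in q.round()),3,(0,0,255),1)
T=cv2.imread('pics/top1.png')[130:240,350:475]; T=cv2.resize(T,(375,330))
cv2.imwrite('pics/w2.png',I); o=np.zeros((480,800,3),np.uint8); o[:,:520]=I[:,60:580]; o[:246,520:]=cv2.resize(T,(280,246)); cv2.imwrite('pics/w2c.png',o)
"
```

```text
[ 0.4165 -0.3221  0.1163] [-0.68  0.45  1.92 -0.    0.78  1.18] [[0.96, -0.28, -0.007], [-0.28, -0.96, 0.001], [-0.007, 0.001, -1.0]] 8.25
[[286.7, 115.5], [350.7, 115.6], [345.4, 330.9], [290.8, 330.8], [318.6, 140.3], [318.4, 231.6]]
```

View pics/w2c.png

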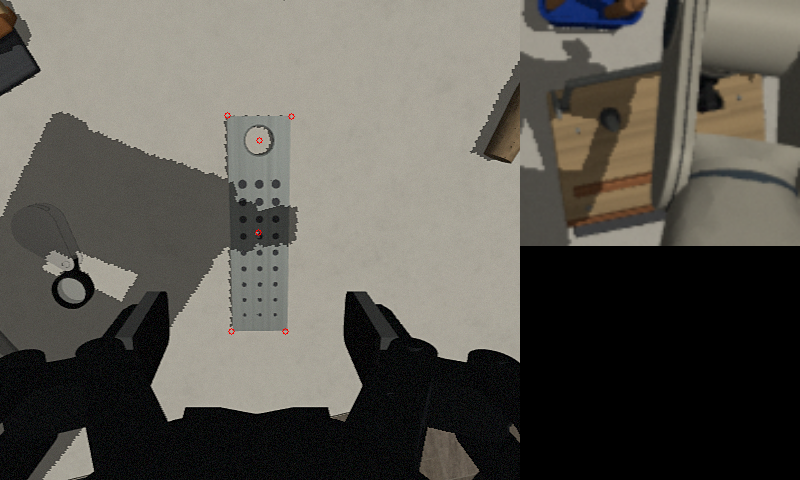

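The projected corners sit on the drawplate, and its eye matches at about (319,140). The inset shows the crossbar is off the face. Now I descend to grasp.

```bash
python3 -c "
from plan import *
p,r,s=pose(); print(p.round(4))
go([([.4191,-.3227,.03],down(-.285)),([.4191,-.3227,.0005],down(-.285))])
"
```

```text
[ 0.4168 -0.3221  0.117 ]
[3.0, -0.1, 86.9] [0.001, 0.006, 0.005]
-- at [0.4191, -0.3227, 0.03]
[-0.0, -0.0, 29.5] [0.0, -0.0, -0.0]
-- at [0.4191, -0.3227, 0.0005]
```

Emit:
send_rows(
  deltas=[
    {"fingers":80,"dx":3,"dy":0,"dz":45,"ax":0,"ay":0.006,"az":0.005},
    {"fingers":80,"dx":3,"dy":0,"dz":87,"ax":0,"ay":0.006,"az":0.005},
    {"fingers":80,"dx":3,"dy":0,"dz":105,"ax":0,"ay":0.006,"az":0.005},
    {"fingers":80,"dx":3,"dy":0,"dz":116,"ax":0,"ay":0.006,"az":0.005},
    {"fingers":80,"dx":3,"dy":0,"dz":116,"ax":0,"ay":0.006,"az":0.005},
  ],
)

```text
time_s: 8.8
tool_pos: [0.4183, -0.3224, 0.0007]
tcp_rot: [0.0, 0.99, -0.142, -0.001]
contact_force: [-0.3, -0.1, 0.1]
opening: 0.8
grip_force: 0.0
```

```bash
python3 -c "
from plan import *
p,r,s=pose(); print(p.round(4),s['contact_force'].round(1),s['q'].round(2))
go([([.4191,-.3227,.0005],down(-.285))])
"
```

```text
[ 0.4183 -0.3224  0.0007] [-0.3 -0.1  0.1] [-0.68  0.66  1.94 -0.    0.54  1.18]
[0.9, 0.0, 0.2] [0.001, 0.001, -0.001]
-- at [0.4191, -0.3227, 0.0005]
```

Close, then lift 150 mm.

Emit:
send_rows(
  deltas=[
    {"fingers":30,"dx":0,"dy":0,"dz":0,"ax":0,"ay":0,"az":0},
    {"fingers":30,"dx":0,"dy":0,"dz":0,"ax":0,"ay":0,"az":0},
    {"fingers":30,"dx":0,"dy":0,"dz":0,"ax":0,"ay":0,"az":0},
    {"fingers":30,"dx":0,"dy":0,"dz":0,"ax":0,"ay":0,"az":0},
    {"fingers":30,"dx":0,"dy":0,"dz":0,"ax":0,"ay":0,"az":0},
  ],
  grip_force=60,
)

```text
time_s: 9.3
tool_pos: [0.4191, -0.3236, 0.0033]
tcp_rot: [0.001, 0.99, -0.144, 0.001]
contact_force: [0.0, 2.5, 7.2]
opening: 0.436
grip_force: 59.3
```

Emit:
send_rows(
  deltas=[
    {"fingers":30,"dx":0,"dy":0,"dz":-20,"ax":0,"ay":0,"az":0},
    {"fingers":30,"dx":0,"dy":0,"dz":-60,"ax":0,"ay":0,"az":0},
    {"fingers":30,"dx":0,"dy":0,"dz":-100,"ax":0,"ay":0,"az":0},
    {"fingers":30,"dx":0,"dy":0,"dz":-150,"ax":0,"ay":0,"az":0},
    {"fingers":30,"dx":0,"dy":0,"dz":-150,"ax":0,"ay":0,"az":0},
  ],
)

```text
time_s: 9.8
tool_pos: [0.4216, -0.3255, 0.1586]
tcp_rot: [0.004, 0.99, -0.144, 0.005]
contact_force: [0.4, -1.2, -2.7]
opening: 0.437
grip_force: 61.1
```

```bash
python3 -c "
from plan import *
p,r,s=pose(); print(p.round(4),s['contact_force'].round(1),s['opening'],s['grip_force'],s['time_s'])
C=cam('wrist'); I=ctrl.camera('wrist'); cv2.imwrite('pics/w3.png',I)
# predicted corners & eye when held: plate centre at TCP, plate mid 4mm above underside
M=r.as_matrix()
for off in(0,.004):
  print(off,proj('w',[p+M@np.array([a,b,-.0075-off]) for a,b in((.075,.02),(.075,-.02),(.06,0),(.0,0))],C).round(1).tolist())
"
```

```text
[ 0.4216 -0.3255  0.1586] [ 0.4 -1.2 -2.7] 0.43658569800526065 61.141483783721924 9.8
0 [[380.8, 108.7], [261.6, 108.8], [321.0, 154.5], [320.5, 312.9]]
0.004 [[382.8, 107.9], [259.9, 107.9], [321.2, 155.1], [320.7, 317.7]]
```

View pics/w3.png

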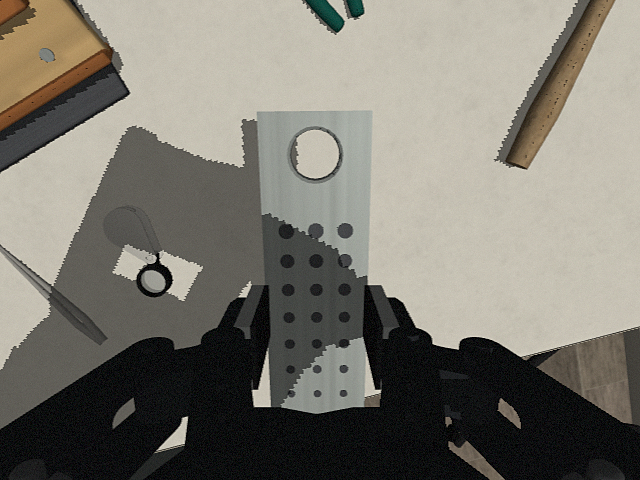

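```bash
cat > held.py <<'E'
from plan import *
from scipy.optimize import least_squares
def fit(p,r,C,ob,px,z0=None):
    M=r.as_matrix()
    def f(v):
        c,s=np.cos(v[2]),np.sin(v[2]); z=v[3] if z0 is None else z0
        P=[p+M@np.array([v[0]+a*c-b*s,v[1]+a*s+b*c,z]) for a,b in ob]; return (proj('w',P,C)-px).ravel()
    x=least_squares(f,[0,0,0,0] if z0 is None else [0,0,0]); return x.x,x.fun.reshape(-1,2).round(1).tolist()
E
python3 - <<'E'
from held import *
p,r,s=pose(); C=cam('wrist')
# tool y right-handed: tool y=-left. corners (a along eye, b tool y)
ob=[(.075,.02),(.075,-.02),(.06,0)]; px=np.array([(372,111),(257,111),(316,152.5)])
print(proj('w',[p+r.as_matrix()@np.array([0,y,0]) for y in(.02,-.02)],C))
print(fit(p,r,C,ob,px)); print(fit(p,r,C,ob,px,-.006)); print(fit(p,r,C,ob,px,-.0047))
E
```

```text
[[369.53983295 304.625991  ]
 [271.14127341 304.63636658]]
(array([-0.00013146, -0.00178956, -0.00444734, -0.00135814]), [[-0.1, -1.0], [1.0, -0.4], [-0.9, 1.5]])
(array([-0.00028008, -0.00177577, -0.00444434]), [[1.8, -1.4], [-1.0, -0.9], [-0.9, 2.6]])
(array([-0.00023828, -0.00177963, -0.00444512]), [[1.3, -1.3], [-0.4, -0.7], [-0.9, 2.2]])
```

```bash
python3 - <<'E'
from plan import *
Q=slope(0)
h1=rackpt([-.01,.062,.12],F)[0]; h2=rackpt([-.01,.062,.0645],F)[0]
mid=(np.array([.4216,-.3255,.1586])+h1)/2+[-.02,0,.05]
p,r,s=pose(); half=r*R.from_rotvec((r.inv()*Q).as_rotvec()/2)
go([(mid,half),(h1,Q),(h2,Q)])
E
```

```text
[-3.5, -148.8, -60.6] [0.079, 0.296, -0.24]
-- at [0.4588, -0.1803, 0.2156]
[53.3, -146.6, 67.7] [0.079, 0.296, -0.24]
-- at [0.536, -0.0351, 0.1726]
[-0.0, -0.0, 55.5] [0.0, 0.0, 0.0]
-- at [0.5671, -0.0285, 0.1271]
```

Emit:
send_rows(
  deltas=[
    {"fingers":30,"dx":-1,"dy":-30,"dz":-20,"ax":0.02,"ay":0.06,"az":-0.05},
    {"fingers":30,"dx":-2,"dy":-70,"dz":-40,"ax":0.04,"ay":0.15,"az":-0.12},
    {"fingers":30,"dx":-3.5,"dy":-110,"dz":-60,"ax":0.06,"ay":0.22,"az":-0.18},
    {"fingers":30,"dx":-3.5,"dy":-149,"dz":-60,"ax":0.079,"ay":0.296,"az":-0.24},
    {"fingers":30,"dx":-3.5,"dy":-149,"dz":-60,"ax":0.079,"ay":0.296,"az":-0.24},
  ],
)

```text
time_s: 10.35
tool_pos: [0.4546, -0.1747, 0.2098]
tcp_rot: [-0.019, 0.988, -0.021, 0.15]
contact_force: [-1.2, -0.3, -4.5]
opening: 0.434
grip_force: 61.4
```

Emit:
send_rows(
  deltas=[
    {"fingers":30,"dx":11,"dy":-30,"dz":14,"ax":0.016,"ay":0.06,"az":-0.05},
    {"fingers":30,"dx":22,"dy":-60,"dz":27,"ax":0.032,"ay":0.12,"az":-0.1},
    {"fingers":30,"dx":32,"dy":-90,"dz":40,"ax":0.048,"ay":0.18,"az":-0.15},
    {"fingers":30,"dx":43,"dy":-120,"dz":54,"ax":0.064,"ay":0.24,"az":-0.2},
    {"fingers":30,"dx":53,"dy":-147,"dz":68,"ax":0.079,"ay":0.296,"az":-0.24},
  ],
)

```text
time_s: 10.85
tool_pos: [0.5261, -0.0452, 0.1723]
tcp_rot: [-0.036, 0.955, 0.089, 0.282]
contact_force: [0.8, 0.2, -2.8]
opening: 0.437
grip_force: 61.5
```

```bash
python3 - <<'E'
from plan import *
p,r,s=pose(); print(p.round(4),s['q'].round(2),s['opening'],s['grip_force'],s['time_s'])
go([(rackpt([-.01,.062,.12],F)[0],slope(0)),(rackpt([-.01,.062,.0645],F)[0],slope(0))])
E
```

```text
[ 0.5261 -0.0452  0.1723] [-0.25  0.26  2.23  1.11  0.28  0.1 ] 0.4374906801006868 61.54948711395264 10.85
[9.8, -8.1, 6.3] [-0.006, 0.034, -0.025]
-- at [0.536, -0.0351, 0.1726]
[-0.0, -0.0, 55.5] [0.0, -0.0, 0.0]
-- at [0.5671, -0.0285, 0.1271]
```

Emit:
send_rows(
  deltas=[
    {"fingers":30,"dx":5,"dy":-4,"dz":3,"ax":-0.003,"ay":0.017,"az":-0.012},
    {"fingers":30,"dx":10,"dy":-8,"dz":6,"ax":-0.006,"ay":0.034,"az":-0.025},
    {"fingers":30,"dx":10,"dy":-8,"dz":30,"ax":-0.006,"ay":0.034,"az":-0.025},
    {"fingers":30,"dx":10,"dy":-8,"dz":61,"ax":-0.006,"ay":0.034,"az":-0.025},
    {"fingers":30,"dx":10,"dy":-8,"dz":61,"ax":-0.006,"ay":0.034,"az":-0.025},
  ],
)

```text
time_s: 11.35
tool_pos: [0.566, -0.0298, 0.1256]
tcp_rot: [-0.031, 0.949, 0.098, 0.298]
contact_force: [-0.4, -0.3, -1.6]
opening: 0.435
grip_force: 61.6
```

Emit:
send_rows(
  deltas=[
    {"fingers":30,"dx":0,"dy":0,"dz":0,"ax":0,"ay":0,"az":0},
  ],
)

```text
time_s: 11.45
tool_pos: [0.5654, -0.0297, 0.1271]
tcp_rot: [-0.031, 0.949, 0.099, 0.298]
contact_force: [-0.0, -0.2, -2.0]
opening: 0.432
grip_force: 61.6
```

```bash
python3 - <<'E'
from plan import *
p,r,s=pose(); print(p.round(4),s['q'].round(2),s['contact_force'].round(1),s['time_s'])
go([(rackpt([-.01,.062,.0645],F)[0],slope(0))])
C=cam('wrist'); I=ctrl.camera('wrist'); cv2.imwrite('pics/w4r.png',I); np.savez('w4c.npz',K=C[0],r=C[1],t=C[2],p=p,M=r.as_matrix())
tip=proj('w',rackpt([[.05,.062,.04],[.05,.062,.032]],F),C); eye=proj('w',[p+r.as_matrix()@np.array([.06,0,-.0035]),p+r.as_matrix()@np.array([.06,0,.0045])],C); print(tip.round(1).tolist(),eye.round(1).tolist())
for q in tip: cv2.circle(I,tuple(int(v) for v in q.round()),3,(0,0,255),1)
for q in eye: cv2.circle(I,tuple(int(v) for v in q.round()),3,(0,255,0),1)
cv2.imwrite('pics/w4.png',cv2.resize(I[60:260,200:440],None,fx=3,fy=3,interpolation=cv2.INTER_CUBIC))
E
```

```text
[ 0.5654 -0.0297  0.1271] [-0.19  0.4   2.2   1.72  0.23 -0.49] [-0.  -0.2 -2. ] 11.45
[1.6, -0.9, 1.2] [0.0, 0.002, -0.002]
-- at [0.5671, -0.0285, 0.1271]
[[317.7, 148.2], [317.6, 147.6]] [[320.8, 155.5], [320.6, 154.4]]
```

View pics/w4.png

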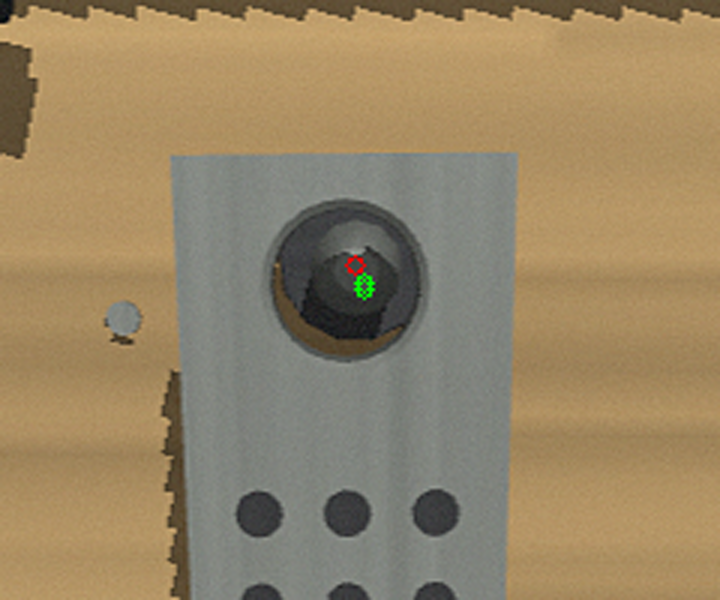

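```bash
python3 - <<'E'
import cv2,numpy as np
I=cv2.imread('pics/w4r.png')[118:188,275:355].astype(float)
I=np.clip((I/140)**.5,0,1)*255
J=cv2.resize(I.astype(np.uint8),None,fx=8,fy=8,interpolation=cv2.INTER_CUBIC)
cv2.imwrite('pics/w4z.png',J)
E
```

```text
(no output)
```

View pics/w4z.png

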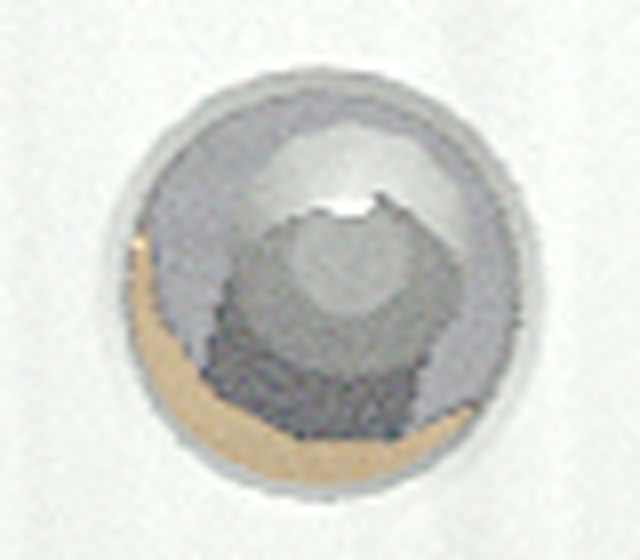

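The zoom shows the peg tip disc at zoom (352,255), which is pixel (318.6,149.4). The eye's rim centre is at about pixel (315.1,153.1). I compute the relative shift from these.

```bash
cat >> held.py <<'E'
def ray(C,uv,p,M,z):  # pixel -> tool-frame point on plane tool z
    K,rv,t=C; W=R.from_rotvec(rv).as_matrix(); o=M.T@(-W.T@t-p); d=M.T@(W.T@np.linalg.inv(K)@np.r_[uv,1]); return o+d*(z-o[2])/d[2]
def hof(P): # world -> rack u,y,h
    B=R.from_euler('ZY',[F[2],-.6109]).as_matrix(); return B.T@(np.array(P)-[F[0],F[1],F[3]])
E
python3 - <<'E'
from held import *
d=np.load('w4c.npz'); C=(d['K'],d['r'],d['t']); p,M=d['p'],d['M']
print("tcp uyh",hof(p).round(4)); h=hof(p)[2]
for zu in(.003,.0045):
    e=ray(C,(315.1,153.1),p,M,zu); t=ray(C,(318.6,149.4),p,M,h-.04); t2=ray(C,(318.3,148.8),p,M,h-.032); print(zu,e.round(4),t.round(4),t2.round(4),((t+t2)/2-e)[:2]*1000)
P,r,s=pose(); print((r.inv()*slope(0)).as_rotvec().round(3),P.round(4))
E
```

```text
tcp uyh [-0.0116  0.0611  0.0657]
0.003 [ 0.0606 -0.0021  0.003 ] [ 0.0611 -0.0006  0.0257] [ 0.0611 -0.0007  0.0337] [0.56722093 1.40968853]
0.0045 [ 0.0605 -0.0021  0.0045] [ 0.0611 -0.0006  0.0257] [ 0.0611 -0.0007  0.0337] [0.63198304 1.41321263]
[ 0.001  0.    -0.001] [ 0.5655 -0.0298  0.128 ]
```

Emit:
send_rows(
  deltas=[
    {"fingers":30,"dx":0.6,"dy":1.4,"dz":0,"ax":0,"ay":0,"az":0},
    {"fingers":30,"dx":0.6,"dy":1.4,"dz":8,"ax":0,"ay":0,"az":0},
    {"fingers":30,"dx":0.6,"dy":1.4,"dz":16,"ax":0,"ay":0,"az":0},
    {"fingers":30,"dx":0.6,"dy":1.4,"dz":24,"ax":0,"ay":0,"az":0},
    {"fingers":30,"dx":0.6,"dy":1.4,"dz":30,"ax":0,"ay":0,"az":0},
  ],
)

```text
time_s: 12.0
tool_pos: [0.5843, -0.0278, 0.1055]
tcp_rot: [-0.031, 0.948, 0.099, 0.301]
contact_force: [-0.6, -0.9, -2.5]
opening: 0.442
grip_force: 61.6
```

```bash
python3 - <<'E'
from held import *
p,r,s=pose(); print(hof(p).round(4),(r.inv()*slope(0)).as_rotvec().round(3),r.inv().apply(s['contact_force']).round(1),s['q'].round(2))
E
```

```text
[-0.0085  0.059   0.0371] [ 0.002 -0.003 -0.001] [-2.   0.8  1.6] [-0.18  0.47  2.17  1.92  0.23 -0.68]
```

Emit:
send_rows(
  deltas=[
    {"fingers":30,"dx":0,"dy":0,"dz":0,"ax":0,"ay":0,"az":0},
    {"fingers":30,"dx":0,"dy":0,"dz":0,"ax":0,"ay":0,"az":0},
  ],
)

```text
time_s: 12.2
tool_pos: [0.584, -0.0277, 0.1054]
tcp_rot: [-0.031, 0.948, 0.099, 0.3]
contact_force: [-0.3, 0.0, -2.0]
opening: 0.436
grip_force: 61.6
```

```bash
python3 - <<'E'
from held import *
p,r,s=pose(); print(hof(p).round(4),(r.inv()*slope(0)).as_rotvec().round(3),r.inv().apply(s['contact_force']).round(1),s['q'].round(2))
C=cam('wrist'); I=ctrl.camera('wrist'); cv2.imwrite('pics/w5r.png',I)
J=np.clip((I[118:188,275:355]/140.)**.5,0,1)*255
# hole interior segmentation: bright plate vs hole
cv2.imwrite('pics/w5z.png',cv2.resize(J.astype(np.uint8),None,fx=5,fy=5,interpolation=cv2.INTER_CUBIC))
g=cv2.cvtColor(I,cv2.COLOR_BGR2GRAY)[110:195,265:365]
for row in g[::6,::4]: print(' '.join('%3d'%v for v in row))
E
```

```text
[-0.0088  0.0593  0.0372] [ 0.002 -0.003 -0.001] [-1.4 -0.1  1.4] [-0.18  0.47  2.17  1.91  0.23 -0.67]
151 149 152 150 146 146 148 146 146 147 150 148 148 147 151 148 144 150 150 145 145 149 143 142 145
138 136 129 126 132 134 135 134 132 131 135 134 134 130 137 136 132 128 131 131 142 134 135 136 133
138 131 136 129 127 136 131 134 136 132 137 132 135 133 134 132 132 126 131 132 136 131 134 133 137
134 136 134 129 129 133 131 134 135 137  94  80  76  80  75  98 135 128 131 135 138 132 135 138 134
135 137 134 128 133 131 133 136  95  60  67  68  66  65  67  66  58  65 125 132 138 128 134 130 136
138 133 130 128 134 132 133  96  72  62  66  67  56  63  65  68  66  69  79 135 135 131 136 134 137
136 136 136 130 128 130 101  22  29  41  86 100 102 104 105  50  29  31  37  93 136 132 130 136 136
131 133 129 129 133 130 106  34  52  77  82 102 138 118 105  99  85  33  31  98 136 128 133 132 135
135 135 130 130 129 129 114  28  59  63  99 130 134 132 132  89  79  31  30  96 132 132 132 132 129
136 136 128 130 124 126 124  59  44  54  74 131 130 132 119  74  65  25  49 117 135 131 129 131 132
132 140 129 130 125 129 132 129  49  50  53  49  41  49  59  58  37  40 109 131 131 127 127 132 132
133 132 131 130 128 130 129 129 132 101  61  42  49  47  32  65 106 115 128 135 133 128 129 133 129
132 133 129 130 125 129 129 132 129 130 131 130 134 134 125 135 123 121 124 134 135 128 130 130 130
125 139 131 132 127 125 129 133 131 130 130 132 129 131 130 133 125 121 128 130 130 124 124 133 128
135 134 133 128 125 127 129 131 133 128 131 133 132 133 129 131 130 121 124 130 132 126 125 126 130
```

The tip sits inside the hole, about 1 mm down-slope of centre, and there is no contact force. I shift by -1 mm and push down.

Emit:
send_rows(
  deltas=[
    {"fingers":30,"dx":-1,"dy":0,"dz":0,"ax":0,"ay":0,"az":0},
    {"fingers":30,"dx":-1,"dy":0,"dz":6,"ax":0,"ay":0,"az":0},
    {"fingers":30,"dx":-1,"dy":0,"dz":12,"ax":0,"ay":0,"az":0},
    {"fingers":30,"dx":-1,"dy":0,"dz":17,"ax":0,"ay":0,"az":0},
    {"fingers":30,"dx":-1,"dy":0,"dz":17,"ax":0,"ay":0,"az":0},
  ],
)

```text
time_s: 12.75
tool_pos: [0.5929, -0.0256, 0.0899]
tcp_rot: [-0.031, 0.948, 0.099, 0.3]
contact_force: [0.1, -0.4, -3.4]
opening: 0.436
grip_force: 61.6
```

```bash
python3 - <<'E'
from held import *
p,r,s=pose(); print(hof(p).round(4),(r.inv()*slope(0)).as_rotvec().round(3),r.inv().apply(s['contact_force']).round(1),s['q'].round(2))
E
```

```text
[-0.0102  0.0595  0.0192] [ 0.001 -0.002 -0.001] [-2.   0.5  2.8] [-0.17  0.51  2.16  2.03  0.24 -0.78]
```

Emit:
send_rows(
  deltas=[
    {"fingers":30,"dx":0,"dy":0,"dz":2,"ax":0,"ay":0,"az":0},
    {"fingers":30,"dx":0,"dy":0,"dz":4,"ax":0,"ay":0,"az":0},
    {"fingers":30,"dx":0,"dy":0,"dz":4,"ax":0,"ay":0,"az":0},
  ],
)

```text
time_s: 13.05
tool_pos: [0.5948, -0.0252, 0.0872]
tcp_rot: [-0.031, 0.948, 0.099, 0.3]
contact_force: [-3.7, -0.3, 4.9]
opening: 0.436
grip_force: 62.7
```

```bash
python3 - <<'E'
from held import *
p,r,s=pose(); print(hof(p).round(4),(r.inv()*slope(0)).as_rotvec().round(3),r.inv().apply(s['contact_force']).round(1),s['wrist_torque'].round(2))
E
```

```text
[-0.0101  0.0594  0.0159] [ 0.001 -0.002 -0.001] [-0.2 -0.4 -6.2] [-0.16  0.5  -0.07]
```

Seated, with contact at the expected height. I release and retreat.

Emit:
send_rows(
  deltas=[
    {"fingers":65,"dx":0,"dy":0,"dz":0,"ax":0,"ay":0,"az":0},
    {"fingers":65,"dx":0,"dy":0,"dz":0,"ax":0,"ay":0,"az":0},
    {"fingers":65,"dx":0,"dy":0,"dz":-5,"ax":0,"ay":0,"az":0},
    {"fingers":65,"dx":0,"dy":0,"dz":-25,"ax":0,"ay":0,"az":0},
    {"fingers":65,"dx":0,"dy":0,"dz":-60,"ax":0,"ay":0,"az":0},
  ],
)

```text
time_s: 13.55
tool_pos: [0.5631, -0.0316, 0.1328]
tcp_rot: [-0.032, 0.948, 0.099, 0.299]
contact_force: [0.0, 0.1, 0.6]
opening: 0.653
grip_force: 0.0
```

Emit:
send_rows(
  deltas=[
    {"fingers":65,"dx":0,"dy":0,"dz":-30,"ax":0,"ay":0,"az":0},
    {"fingers":65,"dx":0,"dy":0,"dz":-70,"ax":0,"ay":0,"az":0},
    {"fingers":65,"dx":0,"dy":0,"dz":-70,"ax":0,"ay":0,"az":0},
  ],
)

```text
time_s: 13.85
tool_pos: [0.5232, -0.0404, 0.1927]
tcp_rot: [-0.031, 0.948, 0.099, 0.301]
contact_force: [0.4, 0.4, -0.7]
opening: 0.649
grip_force: 0.0
```

```bash
python3 - <<'E'
from held import *
p,r,s=pose(); print(p.round(4),s['q'].round(2),s['contact_force'].round(1),s['opening'],s['time_s'])
# check drawplate in wrist: residual vs seat via template of expected corners
C=cam('wrist'); I=ctrl.camera('wrist'); cv2.imwrite('pics/w6r.png',I)
uv=proj('w',rackpt([[.05+.015,.062+.02,.02],[.065,.042,.02],[.05,.062,.02],[-.085,.062,.02]],F),C); print(uv.round(1).tolist())
yaw=.021; e=np.array([.4528,.2195]); c=e-.046*np.array([np.cos(yaw),np.sin(yaw)]); print(c)
g=np.r_[c,.12]
mid=np.array([.45,.08,.22]); half=r*R.from_rotvec((r.inv()*down(yaw)).as_rotvec()/2)
go([(mid,half),(g,down(yaw))])
E
```

```text
[ 0.5232 -0.0404  0.1927] [-0.24  0.21  2.25  1.15  0.28  0.06] [ 0.4  0.4 -0.7] 0.6489481702516826 13.85
[[284.5, 124.5], [344.1, 124.5], [314.4, 147.5], [314.6, 327.0]]
[0.40681014 0.21853407]
[-22.6, -132.9, -49.2] [-0.028, -0.307, 0.09]
-- at [0.45, 0.08, 0.22]
[-56.7, -141.2, 89.0] [-0.028, -0.307, 0.09]
-- at [0.4068, 0.2185, 0.12]
```

Emit:
send_rows(
  deltas=[
    {"fingers":65,"dx":-8,"dy":-40,"dz":-25,"ax":-0.01,"ay":-0.1,"az":0.03},
    {"fingers":65,"dx":-15,"dy":-80,"dz":-40,"ax":-0.02,"ay":-0.2,"az":0.06},
    {"fingers":65,"dx":-23,"dy":-120,"dz":-49,"ax":-0.028,"ay":-0.3,"az":0.09},
    {"fingers":65,"dx":-23,"dy":-133,"dz":-49,"ax":-0.028,"ay":-0.307,"az":0.09},
    {"fingers":65,"dx":-23,"dy":-133,"dz":-49,"ax":-0.028,"ay":-0.307,"az":0.09},
  ],
)

```text
time_s: 14.4
tool_pos: [0.4773, 0.0492, 0.2056]
tcp_rot: [-0.049, 0.976, 0.08, 0.194]
contact_force: [-0.1, -0.2, -0.8]
opening: 0.649
grip_force: 0.0
```

Emit:
send_rows(
  deltas=[
    {"fingers":65,"dx":-14,"dy":-35,"dz":22,"ax":-0.007,"ay":-0.075,"az":0.022},
    {"fingers":65,"dx":-28,"dy":-70,"dz":44,"ax":-0.014,"ay":-0.15,"az":0.045},
    {"fingers":65,"dx":-42,"dy":-105,"dz":66,"ax":-0.02,"ay":-0.23,"az":0.07},
    {"fingers":65,"dx":-57,"dy":-141,"dz":89,"ax":-0.028,"ay":-0.307,"az":0.09},
    {"fingers":65,"dx":-57,"dy":-141,"dz":89,"ax":-0.028,"ay":-0.307,"az":0.09},
  ],
)

```text
time_s: 14.9
tool_pos: [0.4329, 0.1943, 0.1082]
tcp_rot: [-0.032, 0.998, 0.043, 0.04]
contact_force: [0.4, -0.1, -0.2]
opening: 0.65
grip_force: 0.0
```

```bash
python3 - <<'E'
from held import *
p,r,s=pose(); print(p.round(4),s['q'].round(2),s['time_s'])
go([([.4068,.2185,.12],down(.021))])
C=cam('wrist'); I=ctrl.camera('wrist'); cv2.imwrite('pics/w7r.png',I); np.savez('w7c.npz',K=C[0],r=C[1],t=C[2])
cs,sn=np.cos(.021),np.sin(.021); uv=proj('w',[[.4068+a*cs-b*sn,.2185+a*sn+b*cs,.008] for a,b in((.046,0),(0,.011),(0,-.011),(-.06,0),(.06,0))],C); print(uv.round(1).tolist())
# blob: bright grey of spanner vs table is similar; use edges around shank rows
g=cv2.GaussianBlur(cv2.cvtColor(I,cv2.COLOR_BGR2GRAY),(3,3),0).astype(int)
h,w=g.shape
u0=int(uv[0][0])
for v in range(90,340,12): print(v,' '.join('%3d'%x for x in g[v,u0-45:u0+46:4]))
E
```

```text
[0.4329 0.1943 0.1082] [0.38 0.37 2.1  0.06 0.57 1.81] 14.9
[-22.9, -27.0, -12.1] [-0.062, -0.08, 0.065]
-- at [0.4068, 0.2185, 0.12]
[[292.4, 219.5], [272.7, 285.1], [304.8, 287.7], [284.2, 367.2], [293.6, 198.2]]
90  37  32  29  34 129 186 182 178 178 180 181 181 178 178 181 182 181 181 179 180 182 183 183
102 179 182 180 179 179 178 178 182 178 179 178 178 181 181 181 179 179 179 180 180 180 180 181
114 181 178 180 180 179 178 177 176 179 178 179 182 181 180 180 182 179 178 181 180 181 180 179
126 178 175 176 178 176 179 178 179 180 180 180 181 180 180 182 180 181 179 181 180 182 180 181
138 182 181 182 180 180 181 182 179 179 174  94  83  90  89  88  92  90 176 180 180 181 181 179
150 181 160 182  99  85 101  90  90  90  89  90  89  92  90  90  91  90  89 147 182 181 181 181
162  89  89  88  89  90  91  89  91  89  89  90  91  87  88  89  89  88  90  88 104 181 183 179
174  90  89  89  89  89  90  91  91  90  91  88  90  89  89  89  88  88  90  90  89  87 183 180
186  90  88  89  89  89  90  89  90  90  89  89  90  88  87  90  91  90  89  90  89  87 155 180
198  91  89  90  90  8
[... 429 characters left out ...]
  90  89  89  89  88  88  86
258  90  91  91  87  91  90  88  70  67  65  67  70  66  68  67  66  91  91  89  89  89  87  86
270  90  92  91  91  91  91  89  66  69  65  67  67  64  66  66  77  90  88  87  88  88  89  91
282  88  91  90  89  91  90  91  65  65  65  67  68  67  69  65  88  89  89  91  90  89  90  90
294  89  90  89  90  89  89  91  67  67  68  69  67  68  67  61  90  91  89  88  88  88  90  90
306  87  91  90  91  91  89  83  68  65  65  69  65  69  65  62  91  91  89  89  90  88  89  88
318  60  89  90  88  90  90  79  68  65  67  68  67  67  65  71  89  90  89  89  87  89  89  90
330  56  90  90  89  65  66  65  68  64  66  68  65  67  64  53  53  59  89  91  91  89  90  90
```

```bash
python3 - <<'E'
from held import *
d=np.load('w7c.npz'); C=(d['K'],d['r'],d['t']); I=cv2.imread('pics/w7r.png'); g=cv2.GaussianBlur(cv2.cvtColor(I,cv2.COLOR_BGR2GRAY),(3,3),0)
m=np.zeros_like(g); m[195:400,240:345]=((g<79)&(g>45))[195:400,240:345]*255
cs,h=cv2.findContours(m,cv2.RETR_CCOMP,cv2.CHAIN_APPROX_NONE)
for c,k in zip(cs,h[0]):
    if cv2.contourArea(c)>150:
        M=cv2.moments(c); print(k[3],cv2.contourArea(c),round(M['m10']/M['m00'],2),round(M['m01']/M['m00'],2),cv2.boundingRect(c))
pts=[]
for v in range(250,316,4):
    r=np.where(m[v,255:320])[0]+255; pts.append((r.mean(),v))
w=back('w',pts,.008,C); print('shank mid',w[0].round(4),w[-1].round(4)); l=np.polyfit(w[:,0],w[:,1],1); print('yaw',np.arctan(l[0]))
print('line at x=.4068: y=',np.polyval(l,.4068))
E
```

```text
-1 5832.0 289.42 284.73 (259, 198, 57, 171)
2 258.5 293.94 219.04 (285, 210, 19, 19)
shank mid [0.4323 0.2185 0.008 ] [0.3869 0.2178 0.008 ]
yaw 0.01286626216043935
line at x=.4068: y= 0.21804494455965556
```

```bash
python3 - <<'E'
from held import *
go([([.4065,.2183,.05],down(.016)),([.4065,.2183,.0045],down(.016))])
E
```

```text
[-29.3, -24.2, 58.4] [-0.063, -0.082, 0.07]
-- at [0.4065, 0.2183, 0.05]
[0.0, -0.0, 45.5] [0.0, 0.0, -0.0]
-- at [0.4065, 0.2183, 0.0045]
```

Emit:
send_rows(
  deltas=[
    {"fingers":65,"dx":-15,"dy":-12,"dz":29,"ax":-0.063,"ay":-0.082,"az":0.07},
    {"fingers":65,"dx":-29,"dy":-24,"dz":58,"ax":-0.063,"ay":-0.082,"az":0.07},
    {"fingers":65,"dx":-29,"dy":-24,"dz":58,"ax":-0.063,"ay":-0.082,"az":0.07},
    {"fingers":65,"dx":-29,"dy":-24,"dz":58,"ax":-0.063,"ay":-0.082,"az":0.07},
  ],
)

```text
time_s: 15.35
tool_pos: [0.4075, 0.2157, 0.0523]
tcp_rot: [-0.0, 1.0, 0.006, 0.001]
contact_force: [0.2, 0.1, -0.4]
opening: 0.649
grip_force: 0.0
```

```bash
python3 - <<'E'
from held import *
p,r,s=pose(); print(p.round(4),s['q'].round(2))
go([([.4065,.2183,.0045],down(.016))])
E
```

```text
[0.4075 0.2157 0.0523] [ 0.46  0.5   2.09 -0.    0.55  2.02]
[-1.1, -2.6, 47.8] [-0.0, -0.002, -0.003]
-- at [0.4065, 0.2183, 0.0045]
```

Emit:
send_rows(
  deltas=[
    {"fingers":65,"dx":-1,"dy":-2.6,"dz":25,"ax":0,"ay":-0.002,"az":-0.003},
    {"fingers":65,"dx":-1,"dy":-2.6,"dz":47,"ax":0,"ay":-0.002,"az":-0.003},
    {"fingers":65,"dx":-1,"dy":-2.6,"dz":47,"ax":0,"ay":-0.002,"az":-0.003},
  ],
)

```text
time_s: 15.65
tool_pos: [0.4071, 0.2179, 0.005]
tcp_rot: [0.0, 1.0, 0.007, 0.0]
contact_force: [-0.6, 0.4, -0.5]
opening: 0.651
grip_force: 0.0
```

Emit:
send_rows(
  deltas=[
    {"fingers":10,"dx":0,"dy":0,"dz":0,"ax":0,"ay":0,"az":0},
    {"fingers":10,"dx":0,"dy":0,"dz":0,"ax":0,"ay":0,"az":0},
    {"fingers":10,"dx":0,"dy":0,"dz":0,"ax":0,"ay":0,"az":0},
    {"fingers":10,"dx":0,"dy":0,"dz":0,"ax":0,"ay":0,"az":0},
    {"fingers":10,"dx":0,"dy":0,"dz":0,"ax":0,"ay":0,"az":0},
  ],
  grip_force=60,
)

```text
time_s: 16.15
tool_pos: [0.408, 0.2192, 0.0069]
tcp_rot: [-0.001, 1.0, 0.008, 0.002]
contact_force: [0.3, -2.5, 10.1]
opening: 0.209
grip_force: 58.4
```

Emit:
send_rows(
  deltas=[
    {"fingers":10,"dx":0,"dy":0,"dz":-20,"ax":0,"ay":0,"az":0},
    {"fingers":10,"dx":0,"dy":0,"dz":-60,"ax":0,"ay":0,"az":0},
    {"fingers":10,"dx":0,"dy":0,"dz":-100,"ax":0,"ay":0,"az":0},
    {"fingers":10,"dx":0,"dy":0,"dz":-150,"ax":0,"ay":0,"az":0},
    {"fingers":10,"dx":0,"dy":0,"dz":-150,"ax":0,"ay":0,"az":0},
  ],
)

```text
time_s: 16.65
tool_pos: [0.4105, 0.2208, 0.1617]
tcp_rot: [-0.003, 1.0, 0.008, 0.006]
contact_force: [1.2, 0.3, -1.6]
opening: 0.202
grip_force: 58.8
```

```bash
python3 - <<'E'
from held import *
p,r,s=pose(); print(p.round(4),s['q'].round(2),s['opening'],s['grip_force'],s['time_s'])
C=cam('wrist'); I=ctrl.camera('wrist'); cv2.imwrite('pics/w8r.png',I); M=r.as_matrix()
print(proj('w',[p+M@np.array([.046,0,.0045-.008])],C))
g=cv2.GaussianBlur(cv2.cvtColor(I,cv2.COLOR_BGR2GRAY),(3,3),0)
for v in range(110,320,10): print(v,' '.join('%3d'%x for x in g[v,250:390:5]))
Q=slope(0)
U=.05-.046
h1=rackpt([U,-.062,.12],F)[0]; mid=(p+h1)/2+[-.02,0,.05]; half=r*R.from_rotvec((r.inv()*Q).as_rotvec()/2)
go([(mid,half),(h1,Q)]) 
E
```

```text
[0.4105 0.2208 0.1617] [ 0.47  0.29  2.03 -0.    0.8   2.02] 0.20213923577619308 58.82779240608215 16.65
[[320.84286074 194.51338851]]
110  97  96  96  92 194 192 194 192 193 195 196 197 193 197 194 196 196 194 194 194 195 193 195 195 194 196 195 193
120  96  96  96  96  95 156 195 191 194 193 194 198 197 193 191 192 193 194 192 193 194 193 195 195 196 196 195 195
130  97  96  97  97  97  96 169 184 195 195 193 195 193 194 194 192 193 193 195 193 193 194 194 194 194 193 191 192
140  99  98  97  94  96  96  96  98  96 199 194 195 192 192 189 192 195 195 195 194 192 193 195 193 192 192 192 189
150  97  97  97  97  98  97  96  96  95 146 197 197 195 195 195 193 194 196 192 193 192 192 194 193 191 192 191 191
160  97  97  96  98  97  98  96  97  97 204 196 204 171  80 150 196 198 196 194 195 193 193 192 193 194 192 195 192
170  96  99  98  97  95  95  97  97  93  72  77  78  78  77  76 173 173 158 142 196 197 194 195 193 192 192 194 192
180 100  98  97  99  97  98  99  67  75  74  74  71  64  67  66  69 158 170 178 157 197 193 194 190 193 192 191 192
190  98  97 100  97  97  96  82  74  
[... 961 characters left out ...]
2  73  70 193 195 195 194 191 194 191 196 190
280  97  96  95  96  96  97  95  98  68  73  70  70  70  72  73  71  72  71  69 196 196 197 193 191 193 196 193 194
290  98  97  98  97  98  86  58  59  16  54  71  71  71  71  72  72  72  74  10  58  58  60 191 189 189 192 195 194
300  96  99  11  14  11  61  57  59  14  49  72  71  71  72  72  72  72  73  12  36  59  58  25  13  12 148 197 195
310  95  15  14  11  34  59  58  43  11  48  72  69  70  72  71  70  72  73   6   9  58  57  59  16  13  10 191 195
[60.4, 187.3, -62.3] [0.029, 0.302, -0.094]
-- at [0.4717, 0.0334, 0.2212]
[32.2, 99.1, 29.9] [0.014, 0.149, -0.047]
[22.8, 100.8, 32.6] [0.014, 0.149, -0.047]
-- at [0.5729, -0.154, 0.1806]
```

```bash
python3 - <<'E'
from held import *
Q=slope(0); h1=rackpt([.004,-.062,.12],F)[0]
p,r=go([([.47,-.12,.22],down(.2))])
half=r*R.from_rotvec((r.inv()*Q).as_rotvec()/2)
go([((p+h1)/2,half),(h1,Q)],(p,r))
E
```

```text
[28.2, 170.3, -30.9] [-0.002, -0.005, -0.092]
[12.2, 172.3, -30.7] [-0.002, -0.005, -0.092]
-- at [0.47, -0.12, 0.22]
[47.1, 26.9, 19.7] [0.001, 0.305, -0.004]
-- at [0.5215, -0.137, 0.2003]
[38.8, 27.1, 32.9] [0.001, 0.305, -0.004]
-- at [0.5729, -0.154, 0.1806]
```

Emit:
send_rows(
  deltas=[
    {"fingers":10,"dx":10,"dy":45,"dz":-20,"ax":0,"ay":-0.005,"az":-0.04},
    {"fingers":10,"dx":20,"dy":85,"dz":-31,"ax":-0.002,"ay":-0.005,"az":-0.092},
    {"fingers":10,"dx":28,"dy":130,"dz":-31,"ax":-0.002,"ay":-0.005,"az":-0.092},
    {"fingers":10,"dx":28,"dy":170,"dz":-31,"ax":-0.002,"ay":-0.005,"az":-0.092},
    {"fingers":10,"dx":28,"dy":170,"dz":-31,"ax":-0.002,"ay":-0.005,"az":-0.092},
  ],
)

```text
time_s: 17.2
tool_pos: [0.4362, 0.0457, 0.1852]
tcp_rot: [0.001, 0.999, 0.051, -0.003]
contact_force: [0.0, 0.3, -2.1]
opening: 0.199
grip_force: 58.9
```

Emit:
send_rows(
  deltas=[
    {"fingers":10,"dx":3,"dy":45,"dz":-10,"ax":-0.002,"ay":-0.005,"az":-0.04},
    {"fingers":10,"dx":6,"dy":85,"dz":-20,"ax":-0.002,"ay":-0.005,"az":-0.092},
    {"fingers":10,"dx":9,"dy":130,"dz":-31,"ax":-0.002,"ay":-0.005,"az":-0.092},
    {"fingers":10,"dx":12,"dy":172,"dz":-31,"ax":-0.002,"ay":-0.005,"az":-0.092},
    {"fingers":10,"dx":12,"dy":172,"dz":-31,"ax":-0.002,"ay":-0.005,"az":-0.092},
  ],
)

```text
time_s: 17.7
tool_pos: [0.4686, -0.1237, 0.217]
tcp_rot: [0.002, 0.995, 0.097, -0.004]
contact_force: [0.4, 0.4, -1.2]
opening: 0.202
grip_force: 59.0
```

Emit:
send_rows(
  deltas=[
    {"fingers":10,"dx":10,"dy":6,"dz":4,"ax":0,"ay":0.06,"az":-0.001},
    {"fingers":10,"dx":20,"dy":12,"dz":8,"ax":0,"ay":0.12,"az":-0.002},
    {"fingers":10,"dx":30,"dy":18,"dz":12,"ax":0,"ay":0.18,"az":-0.003},
    {"fingers":10,"dx":40,"dy":24,"dz":16,"ax":0,"ay":0.24,"az":-0.004},
    {"fingers":10,"dx":47,"dy":27,"dz":20,"ax":0,"ay":0.305,"az":-0.004},
  ],
)

```text
time_s: 18.2
tool_pos: [0.5191, -0.1366, 0.196]
tcp_rot: [-0.014, 0.984, 0.101, 0.147]
contact_force: [0.3, 0.9, -1.6]
opening: 0.201
grip_force: 59.0
```

```bash
python3 - <<'E'
from held import *
p,r,s=pose(); print(p.round(4),s['q'].round(2),s['time_s'],s['grip_force'])
go([(rackpt([.004,-.062,.12],F)[0],slope(0)),(rackpt([.004,-.062,.0645],F)[0],slope(0))])
E
```

```text
[ 0.5191 -0.1366  0.196 ] [-0.37  0.25  2.03  0.27  0.63  0.8 ] 18.2 59.02981460094452
[42.5, 27.8, 29.2] [0.005, 0.314, -0.004]
-- at [0.5729, -0.154, 0.1806]
[-0.0, -0.0, 55.5] [0.0, -0.0, 0.0]
-- at [0.6041, -0.1474, 0.1351]
```

Emit:
send_rows(
  deltas=[
    {"fingers":10,"dx":9,"dy":6,"dz":6,"ax":0,"ay":0.063,"az":0},
    {"fingers":10,"dx":18,"dy":12,"dz":12,"ax":0,"ay":0.126,"az":0},
    {"fingers":10,"dx":27,"dy":18,"dz":18,"ax":0,"ay":0.19,"az":0},
    {"fingers":10,"dx":36,"dy":24,"dz":24,"ax":0.005,"ay":0.25,"az":-0.004},
    {"fingers":10,"dx":42.5,"dy":28,"dz":29,"ax":0.005,"ay":0.314,"az":-0.004},
  ],
)

```text
time_s: 18.7
tool_pos: [0.5725, -0.1541, 0.1807]
tcp_rot: [-0.031, 0.949, 0.1, 0.298]
contact_force: [-0.2, 0.6, -0.7]
opening: 0.2
grip_force: 59.1
```

Emit:
send_rows(
  deltas=[
    {"fingers":10,"dx":0,"dy":0,"dz":15,"ax":0,"ay":0,"az":0},
    {"fingers":10,"dx":0,"dy":0,"dz":30,"ax":0,"ay":0,"az":0},
    {"fingers":10,"dx":0,"dy":0,"dz":50,"ax":0,"ay":0,"az":0},
    {"fingers":10,"dx":0,"dy":0,"dz":50,"ax":0,"ay":0,"az":0},
    {"fingers":10,"dx":0,"dy":0,"dz":50,"ax":0,"ay":0,"az":0},
  ],
)

```text
time_s: 19.2
tool_pos: [0.5996, -0.1479, 0.1397]
tcp_rot: [-0.032, 0.949, 0.1, 0.297]
contact_force: [-0.3, -0.4, -0.9]
opening: 0.2
grip_force: 59.1
```

```bash
python3 - <<'E'
from held import *
p,r,s=pose(); print(p.round(4),hof(p).round(4),s['q'].round(2),s['time_s'])
go([(rackpt([.004,-.062,.0645],F)[0],slope(0))])
C=cam('wrist'); I=ctrl.camera('wrist'); cv2.imwrite('pics/w9r.png',I); np.savez('w9c.npz',K=C[0],r=C[1],t=C[2],p=p,M=r.as_matrix())
print(proj('w',np.r_[rackpt([[.05,-.062,.04],[.05,-.062,.032]],F),[p+r.as_matrix()@np.array([.046,0,.0045])]],C).round(1).tolist())
J=np.clip((I[155:235,270:370]/150.)**.5,0,1)*255
cv2.imwrite('pics/w9z.png',cv2.resize(J.astype(np.uint8),None,fx=7,fy=7,interpolation=cv2.INTER_CUBIC))
E
```

```text
[ 0.5996 -0.1479  0.1397] [ 0.003  -0.0615  0.0708] [-0.43  0.44  2.06  1.21  0.37 -0.16] 19.2
[1.1, 0.5, 6.3] [-0.002, 0.005, 0.0]
-- at [0.6041, -0.1474, 0.1351]
[[321.0, 180.8], [320.8, 178.7], [320.5, 191.6]]
```

View pics/w9z.png

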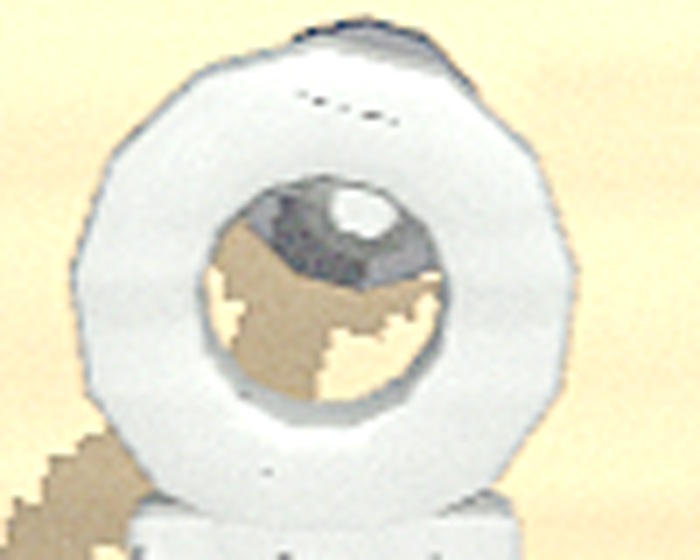

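The zoom shows the thin peg's tip at pixel (321.4,184.7) and the spanner eye's top rim centre at (315.7,197.4).

```bash
python3 - <<'E'
from held import *
d=np.load('w9c.npz'); C=(d['K'],d['r'],d['t']); p,M=d['p'],d['M']; h=hof(p)[2]
for zt in(-.006,-.0035,-.0015,0):
    e=ray(C,(315.7,197.4),p,M,zt); uv=proj('w',[p+M@np.array([e[0],e[1]+b,zt]) for b in(.014,-.014)],C); w=abs(uv[0,0]-uv[1,0])
    t=ray(C,(321.4,184.7),p,M,h-.04); print(zt,'ringpx',w.round(1),'(71.4)',e.round(4),t.round(4),((t-e)[:2]*1000).round(2))
E
```

```text
-0.006 ringpx 77.8 (71.4) [ 0.0454 -0.0018 -0.006 ] [0.0454 0.0007 0.0308] [-0.01  2.55]
-0.0035 ringpx 76.4 (71.4) [ 0.045  -0.0018 -0.0035] [0.0454 0.0007 0.0308] [0.38 2.56]
-0.0015 ringpx 75.3 (71.4) [ 0.0447 -0.0018 -0.0015] [0.0454 0.0007 0.0308] [0.7  2.56]
0 ringpx 74.5 (71.4) [ 0.0444 -0.0018  0.    ] [0.0454 0.0007 0.0308] [0.94 2.56]
```

Emit:
send_rows(
  deltas=[
    {"fingers":10,"dx":0.6,"dy":2.5,"dz":0,"ax":-0.002,"ay":0.005,"az":0},
    {"fingers":10,"dx":0.6,"dy":2.5,"dz":8,"ax":-0.002,"ay":0.005,"az":0},
    {"fingers":10,"dx":0.6,"dy":2.5,"dz":16,"ax":-0.002,"ay":0.005,"az":0},
    {"fingers":10,"dx":0.6,"dy":2.5,"dz":22,"ax":-0.002,"ay":0.005,"az":0},
    {"fingers":10,"dx":0.6,"dy":2.5,"dz":22,"ax":-0.002,"ay":0.005,"az":0},
  ],
)

```text
time_s: 19.75
tool_pos: [0.6138, -0.1486, 0.1221]
tcp_rot: [-0.031, 0.948, 0.099, 0.3]
contact_force: [-0.3, -0.9, -1.6]
opening: 0.204
grip_force: 59.1
```

```bash
python3 - <<'E'
from held import *
p,r,s=pose(); print(hof(p).round(4),(r.inv()*slope(0)).as_rotvec().round(3),r.inv().apply(s['contact_force']).round(1),s['q'].round(2))
C=cam('wrist'); I=ctrl.camera('wrist'); cv2.imwrite('pics/w10r.png',I); np.savez('w10c.npz',K=C[0],r=C[1],t=C[2],p=p,M=r.as_matrix())
print(proj('w',[p+r.as_matrix()@np.array([.045,-.0018,-.0015])],C))
g=cv2.cvtColor(I,cv2.COLOR_BGR2GRAY)
print('    ',' '.join('%3d'%x for x in range(290,344,2)))
for v in range(170,222,2): print(v,' '.join('%3d'%x for x in g[v,290:344:2]))
E
```

```text
[ 0.0041 -0.0652  0.0485] [ 0.002 -0.001  0.   ] [-1.3  0.8  1.1] [-0.42  0.49  2.04  1.31  0.35 -0.25]
[[315.71538644 196.52117538]]
     290 292 294 296 298 300 302 304 306 308 310 312 314 316 318 320 322 324 326 328 330 332 334 336 338 340 342
170 168  92 113 135 135 140 143 142 139 139 143 139 142 138 139 140 143 138 144 141 144 147 152 166 101 128 151
172  96 122 139 138 144 142 140 140 137 138 140 138 139 135 136 140 138 143 143 143 144 144 146 148 156 116 118
174 125 139 139 141 144 141 138 137 140 140 140 136 132 133 137 138 134 142 136 138 140 142 141 142 144 153 119
176 136 140 137 141 141 136 133 130 134 136 134 130 127 129 133 128 135 131 131 137 137 137 137 140 141 147 146
178 136 138 137 139 141 133 135 132 128 126 127 123 124 123 124 122 123 128 124 129 133 133 138 136 136 138 140
180 133 137 135 136 135 132 130 129 121 127 126 122  66  47  85 123 127 124 120 129 132 131 135 135 136 139 138
182 139 134 133 132 134 128 131 121 112  35  44  52  59  49  52  67  63  57 121 123 123 133 133 135 137 139 136
184 137 134 129 132 131 128 127  93  38  57  56  54  58  55  57  48  
[... 1358 characters left out ...]
  87 142 140 135 137 138 139
210 131 133 138 139 142 146 139  90  84  77  75  77  77  79  77  71  93  95  74  83 145 134 134 135 137 132 134
212 129 131 132 134 138 136 139 131  96  90  87  77  78  77  79  78  81  79  78 123 130 133 129 130 131 131 127
214 126 129 126 128 131 131 137 151 163 129  94  90  92  90  93  83  88 136 140 135 133 130 132 126 128 126 129
216 124 127 127 129 131 135 138 145 149 166 172 144 146 139 139 147 155 141 136 131 133 131 132 132 131 128 125
218 118 126 127 131 131 131 134 135 137 146 156 156 153 148 151 150 143 138 131 129 136 133 131 127 130 125 125
220 118 120 127 124 124 129 131 131 135 137 130 132 134 133 138 134 134 130 128 133 129 129 132 129 132 124 107
```

```bash
python3 - <<'E'
from held import *
d=np.load('w10c.npz'); C=(d['K'],d['r'],d['t']); p,M=d['p'],d['M']; h=hof(p)[2]
for zt in(-.0035,-.0015,0):
    e=ray(C,(315.8,197.6),p,M,zt); t=ray(C,(313.2,194.3),p,M,h-.04); print(zt,e.round(4),t.round(4),((t-e)[:2]*1000).round(2))
E
```

```text
-0.0035 [ 0.0449 -0.0018 -0.0035] [ 0.0443 -0.0028  0.0085] [-0.58 -1.04]
-0.0015 [ 0.0446 -0.0018 -0.0015] [ 0.0443 -0.0028  0.0085] [-0.26 -1.04]
0 [ 0.0444 -0.0018  0.    ] [ 0.0443 -0.0028  0.0085] [-0.02 -1.04]
```

Emit:
send_rows(
  deltas=[
    {"fingers":10,"dx":-0.3,"dy":-1,"dz":0,"ax":0,"ay":0,"az":0},
    {"fingers":10,"dx":-0.3,"dy":-1,"dz":5,"ax":0,"ay":0,"az":0},
    {"fingers":10,"dx":-0.3,"dy":-1,"dz":10,"ax":0,"ay":0,"az":0},
    {"fingers":10,"dx":-0.3,"dy":-1,"dz":15,"ax":0,"ay":0,"az":0},
    {"fingers":10,"dx":-0.3,"dy":-1,"dz":15,"ax":0,"ay":0,"az":0},
  ],
)

```text
time_s: 20.3
tool_pos: [0.6219, -0.146, 0.11]
tcp_rot: [-0.03, 0.948, 0.099, 0.3]
contact_force: [0.2, -0.4, -1.6]
opening: 0.202
grip_force: 59.1
```

```bash
python3 - <<'E'
from held import *
p,r,s=pose(); print(hof(p).round(4),(r.inv()*slope(0)).as_rotvec().round(3),r.inv().apply(s['contact_force']).round(1),s['wrist_torque'].round(2))
C=cam('wrist'); I=ctrl.camera('wrist'); cv2.imwrite('pics/w11r.png',I)
g=cv2.cvtColor(I,cv2.COLOR_BGR2GRAY)
print('    ',' '.join('%3d'%x for x in range(290,344,2)))
for v in range(172,222,3): print(v,' '.join('%3d'%x for x in g[v,290:344:2]))
E
```

```text
[ 0.0041 -0.0643  0.0337] [ 0.002 -0.002  0.   ] [-0.8  0.4  1.4] [-0.08  0.32  0.02]
     290 292 294 296 298 300 302 304 306 308 310 312 314 316 318 320 322 324 326 328 330 332 334 336 338 340 342
172  95 124 135 139 144 140 137 140 141 142 139 135 139 133 135 139 138 141 141 144 143 145 144 148 161 118 122
175 137 136 138 141 143 142 134 139 137 136 129 132 130 126 132 134 131 132 132 133 137 138 145 147 143 146 145
178 133 138 136 135 135 137 131 131 132 129 125 122 124 121 126 126 121 129 127 131 134 132 138 132 138 140 142
181 135 133 135 136 133 129 130 122 124 121  72  40  42  45  43  41  78 125 120 126 127 130 129 133 135 134 137
184 132 134 131 129 129 125 126 107  32  53  54  50  48  47  53  56  50  40  41 111 119 122 128 130 130 133 133
187 128 127 129 129 126 117  48  31  38  79  85  91  98  98  97  96  78  56  29  33  59 122 126 126 132 129 132
190 138 133 135 130 130  65  35  26  70  69  88  96  96 103  98  98  92  91  53  37  20  97 129 128 132 134 134
193 135 136 136 133 111  31  36  42  68  75  87 100 102 106 101  98  97  85  66  30  30  46 130 133 132 131 135
196 1
[... 302 characters left out ...]
  33  52 134 134 135 133 131
205 135 132 136 138 134  91  68  32  34  45  41 105 141 139 121  46  54  38  36  29  59  75 138 135 132 135 133
208 132 133 141 134 138 140  91  71  28  32  22  42  44  43  55  69  31  31  40  71  88 141 137 138 134 136 136
211 133 134 131 134 137 139 140  80  44  49  37  36  28  38  49  53  68  76  76  98 132 129 132 128 128 130 133
214 126 130 127 129 132 131 135 152 163 128  99  95  89  95  91  85  89 134 137 133 129 132 126 127 128 123 125
217 121 126 130 133 130 128 132 134 140 149 164 172 166 159 161 156 144 137 135 133 134 130 128 127 128 122 127
220 122 118 128 121 125 128 130 133 139 136 137 133 134 129 130 136 133 133 129 130 128 126 128 121 127 121 105
```

Centred with no contact, so I push down the rest.

Emit:
send_rows(
  deltas=[
    {"fingers":10,"dx":0,"dy":0,"dz":4,"ax":0,"ay":0,"az":0},
    {"fingers":10,"dx":0,"dy":0,"dz":8,"ax":0,"ay":0,"az":0},
    {"fingers":10,"dx":0,"dy":0,"dz":12,"ax":0,"ay":0,"az":0},
    {"fingers":10,"dx":0,"dy":0,"dz":15,"ax":0,"ay":0,"az":0},
    {"fingers":10,"dx":0,"dy":0,"dz":16,"ax":0,"ay":0,"az":0},
  ],
)

```text
time_s: 20.85
tool_pos: [0.63, -0.1444, 0.0986]
tcp_rot: [-0.03, 0.948, 0.099, 0.301]
contact_force: [-24.8, -2.9, 32.2]
opening: 0.201
grip_force: 72.4
```

```bash
python3 - <<'E'
from held import *
p,r,s=pose(); print(hof(p).round(4),(r.inv()*slope(0)).as_rotvec().round(3),r.inv().apply(s['contact_force']).round(1),s['wrist_torque'].round(2))
E
```

```text
[ 0.0044 -0.0645  0.0197] [ 0.003 -0.003  0.   ] [ -1.8  -2.2 -40.7] [0.23 0.79 0.28]
```

Contact with little side force, at the seated height. I ease off, release and retreat.

Emit:
send_rows(
  deltas=[
    {"fingers":10,"dx":0,"dy":0,"dz":-2,"ax":0,"ay":0,"az":0},
    {"fingers":45,"dx":0,"dy":0,"dz":-2,"ax":0,"ay":0,"az":0},
    {"fingers":45,"dx":0,"dy":0,"dz":-2,"ax":0,"ay":0,"az":0},
    {"fingers":45,"dx":0,"dy":0,"dz":-8,"ax":0,"ay":0,"az":0},
    {"fingers":45,"dx":0,"dy":0,"dz":-30,"ax":0,"ay":0,"az":0},
  ],
)

```text
time_s: 21.35
tool_pos: [0.6136, -0.1473, 0.121]
tcp_rot: [-0.031, 0.948, 0.099, 0.299]
contact_force: [-0.7, -0.1, 0.1]
opening: 0.45
grip_force: 0.0
```

Emit:
send_rows(
  deltas=[
    {"fingers":45,"dx":0,"dy":0,"dz":-40,"ax":0,"ay":0,"az":0},
    {"fingers":45,"dx":0,"dy":0,"dz":-80,"ax":0,"ay":0,"az":0},
    {"fingers":45,"dx":0,"dy":0,"dz":-100,"ax":0,"ay":0,"az":0},
    {"fingers":45,"dx":0,"dy":0,"dz":-100,"ax":0,"ay":0,"az":0},
  ],
)

```text
time_s: 21.75
tool_pos: [0.5574, -0.1603, 0.2066]
tcp_rot: [-0.029, 0.948, 0.099, 0.302]
contact_force: [0.0, 0.1, -0.4]
opening: 0.451
grip_force: 0.0
```

```bash
python3 - <<'E'
from arc import *
p,r,s=pose(); print(p.round(4),s['q'].round(2),s['contact_force'].round(1),s['time_s'])
C=cam('wrist'); I=ctrl.camera('wrist'); cv2.imwrite('pics/w12r.png',I)
uv=proj('w',rackpt([[.05,-.062,.04],[.05,-.062,.02],[.004,-.062,.02],[-.056,-.062,.02],[.05,.062,.02],[.065,.082,.02],[.065,.042,.02],[-.085,.062,.02]],F),C); print(uv.round(0).tolist())
for q in uv: cv2.circle(I,tuple(int(v) for v in q.round()),3,(0,0,255),1)
cv2.imwrite('pics/w12.png',I)
P,Q=tp(2.15,.1); print(P)
E
```

```text
[ 0.5574 -0.1603  0.2066] [-0.49  0.27  2.1   0.98  0.46  0.04] [ 0.   0.1 -0.4] 21.75
[[313.0, 172.0], [313.0, 169.0], [313.0, 232.0], [313.0, 307.0], [138.0, 169.0], [106.0, 147.0], [164.0, 147.0], [158.0, 340.0]]
[ 0.67874085 -0.06819289  0.26335528]
```

View pics/w12.png

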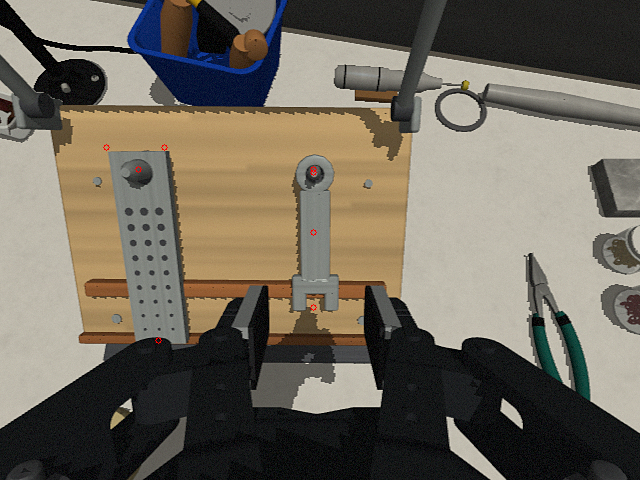

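Both tools hang on their own pegs: the spanner eye is on the thin peg at (315,173) and the drawplate eye on the thick peg at (137,172). The bail is up. Next I regrasp the bar.

```bash
python3 - <<'E'
from arc import *
P,Q=tp(2.17,.1,.009); H=P-.07*Q.as_matrix()[:,2]
p,r,s=pose(); print(P,H)
go([([.53,-.13,.33],r*R.from_rotvec((r.inv()*Q).as_rotvec()*.5)),(H,Q),(P,Q)])
E
```

```text
[ 0.68059982 -0.06779908  0.26838237] [ 0.67376321 -0.06924738  0.33803266]
[27.5, -17.3, -57.0] [0.102, -0.1, -0.383]
[27.4, -12.6, -58.2] [0.102, -0.1, -0.383]
-- at [0.53, -0.13, 0.33]
[60.4, 43.0, 24.5] [0.102, -0.1, -0.383]
[41.4, 64.8, 13.8] [0.102, -0.1, -0.383]
-- at [0.6738, -0.0692, 0.338]
[0.0, -0.0, 70.0] [0.0, -0.0, -0.0]
-- at [0.6806, -0.0678, 0.2684]
```

Emit:
send_rows(
  deltas=[
    {"fingers":50,"dx":14,"dy":-9,"dz":-35,"ax":0.03,"ay":-0.03,"az":-0.12},
    {"fingers":50,"dx":27,"dy":-17,"dz":-57,"ax":0.06,"ay":-0.06,"az":-0.24},
    {"fingers":50,"dx":27,"dy":-17,"dz":-57,"ax":0.102,"ay":-0.1,"az":-0.383},
    {"fingers":50,"dx":27,"dy":-17,"dz":-57,"ax":0.102,"ay":-0.1,"az":-0.383},
  ],
)

```text
time_s: 22.2
tool_pos: [0.5453, -0.1452, 0.2667]
tcp_rot: [-0.015, 0.922, 0.295, 0.248]
contact_force: [-0.9, 1.0, -0.0]
opening: 0.5
grip_force: 0.0
```

Emit:
send_rows(
  deltas=[
    {"fingers":50,"dx":14,"dy":-7,"dz":-35,"ax":0.03,"ay":-0.03,"az":-0.12},
    {"fingers":50,"dx":27,"dy":-13,"dz":-58,"ax":0.06,"ay":-0.06,"az":-0.24},
    {"fingers":50,"dx":27,"dy":-13,"dz":-58,"ax":0.102,"ay":-0.1,"az":-0.383},
    {"fingers":50,"dx":27,"dy":-13,"dz":-58,"ax":0.102,"ay":-0.1,"az":-0.383},
  ],
)

```text
time_s: 22.6
tool_pos: [0.5306, -0.1292, 0.3275]
tcp_rot: [-0.001, 0.859, 0.477, 0.185]
contact_force: [-0.3, 0.4, 0.2]
opening: 0.503
grip_force: 0.0
```

Emit:
send_rows(
  deltas=[
    {"fingers":50,"dx":30,"dy":21,"dz":12,"ax":0.03,"ay":-0.03,"az":-0.13},
    {"fingers":50,"dx":60,"dy":43,"dz":24,"ax":0.07,"ay":-0.07,"az":-0.26},
    {"fingers":50,"dx":60,"dy":43,"dz":24,"ax":0.102,"ay":-0.1,"az":-0.383},
    {"fingers":50,"dx":60,"dy":43,"dz":24,"ax":0.102,"ay":-0.1,"az":-0.383},
  ],
)

```text
time_s: 23.0
tool_pos: [0.6015, -0.0982, 0.3294]
tcp_rot: [0.013, 0.76, 0.639, 0.114]
contact_force: [-0.7, 0.4, -0.1]
opening: 0.501
grip_force: 0.0
```

```bash
python3 - <<'E'
from arc import *
P,Q=tp(2.17,.1,.009); H=P-.07*Q.as_matrix()[:,2]
p,r,s=pose(); print(p.round(4),s['q'].round(2),s['time_s'])
go([(H,Q),(P,Q)])
E
```

```text
[ 0.6015 -0.0982  0.3294] [-0.27  0.24  1.68  0.2   1.08 -0.17] 23.0
[40.9, 66.2, 9.0] [0.096, -0.105, -0.385]
-- at [0.6738, -0.0692, 0.338]
[0.0, -0.0, 70.0] [-0.0, 0.0, 0.0]
-- at [0.6806, -0.0678, 0.2684]
```

Emit:
send_rows(
  deltas=[
    {"fingers":50,"dx":20,"dy":33,"dz":0,"ax":0.032,"ay":-0.035,"az":-0.13},
    {"fingers":50,"dx":41,"dy":66,"dz":9,"ax":0.064,"ay":-0.07,"az":-0.26},
    {"fingers":50,"dx":41,"dy":66,"dz":9,"ax":0.096,"ay":-0.105,"az":-0.385},
    {"fingers":50,"dx":41,"dy":66,"dz":9,"ax":0.096,"ay":-0.105,"az":-0.385},
    {"fingers":50,"dx":41,"dy":66,"dz":9,"ax":0.096,"ay":-0.105,"az":-0.385},
  ],
)

```text
time_s: 23.5
tool_pos: [0.6716, -0.0707, 0.3391]
tcp_rot: [0.032, 0.631, 0.774, 0.039]
contact_force: [-0.3, -0.2, 0.1]
opening: 0.501
grip_force: 0.0
```

```bash
python3 - <<'E'
from arc import *
P,Q=tp(2.17,.1,.009)
p,r,s=pose(); print(p.round(4),s['q'].round(2),s['time_s']); go([(P,Q)])
C=cam('wrist'); I=ctrl.camera('wrist'); cv2.imwrite('pics/w13r.png',I)
b=rackpt([[.092-.12*np.cos(q),y,.03+.12*np.sin(q)] for q in (2.1,2.2) for y in(0,.04)],F); print(proj('w',b,C).round(1).tolist())
g=cv2.cvtColor(I,cv2.COLOR_BGR2GRAY)
for v in(150,180,210,240): print(v,' '.join('%3d'%x for x in g[v,240:400:5]))
E
```

```text
[ 0.6716 -0.0707  0.3391] [-0.14  0.36  1.47  0.04  1.21 -0.35] 23.5
[1.0, 2.2, 71.3] [0.001, 0.0, -0.005]
-- at [0.6806, -0.0678, 0.2684]
[[304.4, 259.4], [303.4, 188.5], [325.6, 258.8], [325.6, 188.2]]
150 150 143  80  78  68  63  53  73  79  75  28  95  96  98 102  97  82  92  83  99 119 118 115 227 225 229 226 229 228 208 118  26
180 180 192 183 169 181 168 169 178 172 192 187 187 190  86 100  94  85  89  82 240 224 223 229 224 223 225 227 224 204  20  27  67
210 179 189 187 173 172 177 169 182 176 194 189 185 183 183 189 176  82  91  82 228 226 227 225 226 225 227 231 228 230 225 228 240
240 184 187 187 183 168 181 168 178 176 176 191 188 180 187 194 174  90  87  83 233 230 226 227 228 225 230 228 223 228 228 228 228
```

The pixel rows put the bar at about u=326, which is q≈2.2. I descend and pinch.

Emit:
send_rows(
  deltas=[
    {"fingers":50,"dx":1,"dy":4,"dz":30,"ax":0,"ay":0,"az":-0.005},
    {"fingers":50,"dx":1,"dy":4,"dz":60,"ax":0,"ay":0,"az":-0.005},
    {"fingers":50,"dx":1,"dy":4,"dz":71,"ax":0,"ay":0,"az":-0.005},
    {"fingers":50,"dx":1,"dy":4,"dz":71,"ax":0,"ay":0,"az":-0.005},
  ],
)

```text
time_s: 23.95
tool_pos: [0.6821, -0.0682, 0.2688]
tcp_rot: [0.032, 0.628, 0.777, 0.038]
contact_force: [0.0, 0.4, 0.9]
opening: 0.503
grip_force: 0.0
```

Emit:
send_rows(
  deltas=[
    {"fingers":5,"dx":0,"dy":0,"dz":0,"ax":0,"ay":0,"az":0},
    {"fingers":5,"dx":0,"dy":0,"dz":0,"ax":0,"ay":0,"az":0},
    {"fingers":5,"dx":0,"dy":0,"dz":0,"ax":0,"ay":0,"az":0},
    {"fingers":5,"dx":0,"dy":0,"dz":0,"ax":0,"ay":0,"az":0},
  ],
  grip_force=25,
)

```text
time_s: 24.35
tool_pos: [0.6828, -0.0683, 0.2724]
tcp_rot: [0.034, 0.627, 0.778, 0.038]
contact_force: [-7.5, -2.6, 5.7]
opening: 0.101
grip_force: 25.3
```

```bash
cat > dn.py <<'E'
from arc import *
import sys
def run(q0,q1,t0,t1,n,dep=.009,first=None):
    p0,r0=pose()[:2] if first is None else first
    for k in range(1,n+1):
        P,Q=tp(q0+(q1-q0)*k/n,t0+(t1-t0)*k/n,dep); print((r0.inv().apply(P-p0)*1000).round(1).tolist(),(r0.inv()*Q).as_rotvec().round(3).tolist())
        if k%5==0: p0,r0=P,Q; print('--')
def at(dep=.009):
    p,r,s=pose(); b=p-dep*r.as_matrix()[:,2]; g=lambda q:np.linalg.norm(rackpt([.092-.12*np.cos(q),0,.03+.12*np.sin(q)],F)[0]-b)
    q=minimize_scalar(g,bounds=(-.2,2.3),method="bounded").x; t=np.arcsin(np.linalg.norm(r.as_matrix()[:2,2])); P,Q=tp(q,t,dep)
    print('q',round(q,3),'tilt',round(t,3),'err',(r.inv().apply(p-P)*1000).round(1),s['q'].round(2),'F',r.inv().apply(s['contact_force']).round(1),s['opening'],s['time_s']); return q,t
E
python3 -c "
from dn import *
q,t=at(); run(q,1.1,t,.12,10)"
```

```text
q 2.186 tilt 0.101 err [-1.   0.4 -4. ] [-0.13  0.43  1.52  0.03  1.09 -0.36] F [-0.9 -7.2 -6.5] 0.10053544117489399 24.35
[1.1, -13.4, 3.3] [-0.002, 0.004, 0.006]
[1.1, -26.4, 4.1] [-0.004, 0.004, 0.006]
[1.2, -39.2, 6.2] [-0.006, 0.004, 0.006]
[1.3, -51.8, 9.7] [-0.008, 0.004, 0.006]
[1.4, -63.8, 14.6] [-0.009, 0.004, 0.006]
--
[0.0, -11.5, 6.0] [-0.002, -0.0, 0.0]
[0.0, -22.3, 13.3] [-0.004, -0.0, 0.0]
[0.0, -32.3, 21.7] [-0.006, -0.0, 0.0]
[0.0, -41.3, 31.1] [-0.007, -0.0, -0.0]
[0.0, -49.2, 41.4] [-0.009, -0.0, -0.0]
--
```

Emit:
send_rows(
  deltas=[
    {"fingers":5,"dx":1,"dy":-13,"dz":0,"ax":-0.002,"ay":0.004,"az":0.006},
    {"fingers":5,"dx":1,"dy":-26,"dz":1,"ax":-0.004,"ay":0.004,"az":0.006},
    {"fingers":5,"dx":1,"dy":-39,"dz":3,"ax":-0.006,"ay":0.004,"az":0.006},
    {"fingers":5,"dx":1,"dy":-52,"dz":6.5,"ax":-0.008,"ay":0.004,"az":0.006},
    {"fingers":5,"dx":1,"dy":-64,"dz":11.5,"ax":-0.009,"ay":0.004,"az":0.006},
  ],
)

```text
time_s: 24.85
tool_pos: [0.6237, -0.0803, 0.2557]
tcp_rot: [0.037, 0.629, 0.775, 0.045]
contact_force: [-0.6, 0.4, 5.1]
opening: 0.103
grip_force: 26.0
```

```bash
python3 -c "
from dn import *
q,t=at(.006); run(q,.75,t,.15,10,.006)"
```

```text
q 1.664 tilt 0.117 err [-0.5 -0.  -0.1] [-0.17  0.36  1.68  0.05  1.   -0.4 ] F [ 0.5  0.1 -5.2] 0.10310231282897035 24.85
[0.5, -9.8, 4.8] [-0.003, 0.001, -0.0]
[0.5, -19.2, 10.4] [-0.007, 0.001, -0.0]
[0.5, -28.1, 16.9] [-0.01, 0.001, -0.0]
[0.5, -36.3, 24.1] [-0.013, 0.001, -0.0]
[0.5, -43.8, 32.0] [-0.016, 0.001, -0.0]
--
[0.0, -6.9, 8.5] [-0.003, -0.0, 0.0]
[0.0, -13.0, 17.6] [-0.007, -0.0, 0.0]
[0.0, -18.2, 27.2] [-0.01, -0.0, 0.0]
[0.0, -22.6, 37.2] [-0.013, -0.0, -0.0]
[0.0, -26.0, 47.7] [-0.016, -0.0, 0.0]
--
```

Tracking is excellent.

Emit:
send_rows(
  deltas=[
    {"fingers":5,"dx":0.5,"dy":-10,"dz":5,"ax":-0.003,"ay":0,"az":0},
    {"fingers":5,"dx":0.5,"dy":-19,"dz":10.5,"ax":-0.007,"ay":0,"az":0},
    {"fingers":5,"dx":0.5,"dy":-28,"dz":17,"ax":-0.01,"ay":0,"az":0},
    {"fingers":5,"dx":0.5,"dy":-36,"dz":24,"ax":-0.013,"ay":0,"az":0},
    {"fingers":5,"dx":0.5,"dy":-44,"dz":32,"ax":-0.016,"ay":0,"az":0},
  ],
)

```text
time_s: 25.35
tool_pos: [0.5836, -0.0883, 0.2163]
tcp_rot: [0.041, 0.628, 0.775, 0.05]
contact_force: [2.9, -2.8, 0.5]
opening: 0.102
grip_force: 26.7
```

Emit:
send_rows(
  deltas=[
    {"fingers":5,"dx":0,"dy":-7,"dz":8.5,"ax":-0.003,"ay":0,"az":0},
    {"fingers":5,"dx":0,"dy":-13,"dz":17.5,"ax":-0.007,"ay":0,"az":0},
    {"fingers":5,"dx":0,"dy":-18,"dz":27,"ax":-0.01,"ay":0,"az":0},
    {"fingers":5,"dx":0,"dy":-22.5,"dz":37,"ax":-0.013,"ay":0,"az":0},
    {"fingers":5,"dx":0,"dy":-26,"dz":47.5,"ax":-0.016,"ay":0,"az":0},
  ],
)

```text
time_s: 25.85
tool_pos: [0.564, -0.092, 0.1647]
tcp_rot: [0.045, 0.628, 0.775, 0.056]
contact_force: [4.5, -2.0, 0.6]
opening: 0.099
grip_force: 25.9
```

```bash
python3 -c "
from dn import *
q,t=at(.006); run(q,0,t,.28,15,.006)"
```

```text
q 0.721 tilt 0.145 err [ 0.5 -1.1 -0.3] [-0.21  0.38  1.89  0.09  0.74 -0.48] F [-2.8  4.  -0. ] 0.09882232766608498 25.85
[-0.5, -0.1, 5.9] [-0.009, -0.0, 0.0]
[-0.5, -1.1, 11.6] [-0.018, -0.0, 0.0]
[-0.5, -1.8, 17.3] [-0.027, -0.0, 0.0]
[-0.5, -2.3, 23.0] [-0.036, -0.0, 0.0]
[-0.5, -2.5, 28.8] [-0.045, -0.0, 0.0]
--
[0.0, -0.2, 5.8] [-0.009, -0.0, 0.0]
[0.0, -0.0, 11.5] [-0.018, -0.0, 0.0]
[-0.0, 0.4, 17.3] [-0.027, 0.0, 0.0]
[0.0, 1.1, 23.0] [-0.036, 0.0, 0.0]
[0.0, 2.0, 28.7] [-0.045, 0.0, 0.0]
--
[0.0, 1.0, 5.7] [-0.009, -0.0, -0.0]
[0.0, 2.2, 11.3] [-0.018, 0.0, -0.0]
[0.0, 3.7, 16.9] [-0.027, 0.0, -0.0]
[0.0, 5.5, 22.4] [-0.036, -0.0, -0.0]
[0.0, 7.6, 27.8] [-0.045, -0.0, -0.0]
--
```

Emit:
send_rows(
  deltas=[
    {"fingers":5,"dx":-0.5,"dy":0,"dz":6,"ax":-0.009,"ay":0,"az":0},
    {"fingers":5,"dx":-0.5,"dy":-1,"dz":11.5,"ax":-0.018,"ay":0,"az":0},
    {"fingers":5,"dx":-0.5,"dy":-1.8,"dz":17,"ax":-0.027,"ay":0,"az":0},
    {"fingers":5,"dx":-0.5,"dy":-2.3,"dz":23,"ax":-0.036,"ay":0,"az":0},
    {"fingers":5,"dx":-0.5,"dy":-2.5,"dz":29,"ax":-0.045,"ay":0,"az":0},
  ],
)

```text
time_s: 26.35
tool_pos: [0.5645, -0.0919, 0.1356]
tcp_rot: [0.058, 0.627, 0.774, 0.073]
contact_force: [-3.2, -1.4, 1.4]
opening: 0.103
grip_force: 26.5
```

Emit:
send_rows(
  deltas=[
    {"fingers":5,"dx":0,"dy":0,"dz":6,"ax":-0.009,"ay":0,"az":0},
    {"fingers":5,"dx":0,"dy":0,"dz":11.5,"ax":-0.018,"ay":0,"az":0},
    {"fingers":5,"dx":0,"dy":0.5,"dz":17,"ax":-0.027,"ay":0,"az":0},
    {"fingers":5,"dx":0,"dy":1,"dz":23,"ax":-0.036,"ay":0,"az":0},
    {"fingers":5,"dx":0,"dy":2,"dz":28.5,"ax":-0.045,"ay":0,"az":0},
  ],
)

```text
time_s: 26.85
tool_pos: [0.5714, -0.0904, 0.1077]
tcp_rot: [0.072, 0.625, 0.772, 0.09]
contact_force: [-5.4, -3.9, 0.3]
opening: 0.099
grip_force: 26.9
```

```bash
python3 -c "
from dn import *
q,t=at(.006); run(q,-.02,t,.28,5,.006)"
```

```text
q 0.242 tilt 0.232 err [ 0.5 -1.5  0.2] [-0.23  0.46  1.95  0.2   0.52 -0.6 ] F [-2.7 -5.9 -1.7] 0.09930564115753396 26.85
[-0.5, 2.6, 6.0] [-0.01, -0.002, 0.0]
[-0.5, 4.0, 12.1] [-0.019, -0.002, 0.0]
[-0.5, 5.7, 18.2] [-0.029, -0.002, 0.0]
[-0.5, 7.8, 24.2] [-0.039, -0.002, 0.0]
[-0.6, 10.1, 30.0] [-0.048, -0.002, 0.0]
--
```

Emit:
send_rows(
  deltas=[
    {"fingers":5,"dx":-0.5,"dy":1.5,"dz":6,"ax":-0.01,"ay":-0.002,"az":0},
    {"fingers":5,"dx":-0.5,"dy":3,"dz":12,"ax":-0.019,"ay":-0.002,"az":0},
    {"fingers":5,"dx":-0.5,"dy":5,"dz":18,"ax":-0.029,"ay":-0.002,"az":0},
    {"fingers":5,"dx":-0.5,"dy":7,"dz":24,"ax":-0.039,"ay":-0.002,"az":0},
    {"fingers":5,"dx":-0.5,"dy":9,"dz":29,"ax":-0.048,"ay":-0.002,"az":0},
  ],
)

```text
time_s: 27.35
tool_pos: [0.5853, -0.0876, 0.0806]
tcp_rot: [0.087, 0.624, 0.769, 0.108]
contact_force: [-6.9, -4.8, -2.1]
opening: 0.103
grip_force: 27.3
```

```bash
python3 -c "
from dn import *
q,t=at(.006)"
```

```text
q -0.009 tilt 0.277 err [ 0.4 -2.1  0.7] [-0.23  0.52  1.96  0.29  0.42 -0.69] F [-3.3 -8.  -0.1] 0.10349179040961726 27.35
```

Emit:
send_rows(
  deltas=[
    {"fingers":5,"dx":0,"dy":1,"dz":2,"ax":0,"ay":0,"az":0},
    {"fingers":5,"dx":0,"dy":1,"dz":4,"ax":0,"ay":0,"az":0},
    {"fingers":5,"dx":0,"dy":1,"dz":4,"ax":0,"ay":0,"az":0},
  ],
)

```text
time_s: 27.65
tool_pos: [0.5864, -0.0873, 0.0785]
tcp_rot: [0.086, 0.623, 0.77, 0.107]
contact_force: [-18.2, -6.8, 16.6]
opening: 0.101
grip_force: 29.6
```

```bash
python3 -c "
from dn import *
q,t=at(.006)"
```

```text
q -0.028 tilt 0.276 err [ 0.4 -2.3  0.9] [-0.23  0.53  1.96  0.29  0.42 -0.69] F [ -2.8 -13.9 -21.2] 0.10060361498658045 27.65
```

The bar is on its stop (21 N). I release and back out along the tool axis.

Emit:
send_rows(
  deltas=[
    {"fingers":5,"dx":0,"dy":0,"dz":-1.5,"ax":0,"ay":0,"az":0},
    {"fingers":40,"dx":0,"dy":0,"dz":-1.5,"ax":0,"ay":0,"az":0},
    {"fingers":40,"dx":0,"dy":0,"dz":-1.5,"ax":0,"ay":0,"az":0},
    {"fingers":40,"dx":0,"dy":0,"dz":-10,"ax":0,"ay":0,"az":0},
    {"fingers":40,"dx":0,"dy":0,"dz":-40,"ax":0,"ay":0,"az":0},
  ],
)

```text
time_s: 28.15
tool_pos: [0.5782, -0.089, 0.1162]
tcp_rot: [0.087, 0.623, 0.77, 0.108]
contact_force: [-0.4, -0.4, 0.1]
opening: 0.405
grip_force: 0.0
```

Emit:
send_rows(
  deltas=[
    {"fingers":40,"dx":0,"dy":0,"dz":-40,"ax":0,"ay":0,"az":0},
    {"fingers":40,"dx":0,"dy":0,"dz":-80,"ax":0,"ay":0,"az":0},
    {"fingers":40,"dx":0,"dy":0,"dz":-80,"ax":0,"ay":0,"az":0},
  ],
)

```text
time_s: 28.45
tool_pos: [0.5596, -0.0949, 0.2003]
tcp_rot: [0.093, 0.623, 0.769, 0.111]
contact_force: [0.1, -0.8, 0.4]
opening: 0.401
grip_force: 0.0
```

```bash
python3 - <<'E'
from held import *
p,r,s=pose(); print(p.round(4),s['contact_force'].round(1),s['time_s'])
C=cam('wrist'); I=ctrl.camera('wrist'); cv2.imwrite('pics/w14r.png',I); g=cv2.cvtColor(I,cv2.COLOR_BGR2GRAY)
# bar check: predicted bar pixels for q=0,.1,.2 and grey profile (steel = low saturation) along u at those rows
S=cv2.cvtColor(I,cv2.COLOR_BGR2HSV)[:,:,1]
for y in(-.02,0,.02,.1):
    uv=proj('w',rackpt([[.092-.12*np.cos(q),y,.03+.12*np.sin(q)] for q in(0,.1,.2)],F),C); v=int(round(uv[0,1]))
    if 0<=v<480: row=S[v,200:420]; lo=np.where(row<40)[0]+200; print(y,uv.round(1).tolist(),'lowsat',lo.min() if len(lo) else None,lo.max() if len(lo) else None,len(lo), row[::8].tolist())
E
```

```text
[ 0.5596 -0.0949  0.2003] [ 0.1 -0.8  0.4] 28.45
-0.02 [[305.8, 261.2], [300.7, 266.7], [296.9, 272.9]] lowsat 200 310 50 [23, 23, 25, 0, 10, 159, 165, 112, 110, 112, 115, 164, 164, 14, 120, 112, 114, 118, 114, 107, 114, 111, 113, 114, 113, 111, 111, 115]
0 [[305.6, 234.0], [300.4, 238.5], [296.5, 243.4]] lowsat 200 310 50 [21, 27, 23, 15, 0, 163, 130, 110, 112, 112, 111, 162, 168, 13, 117, 109, 109, 116, 113, 115, 110, 114, 109, 109, 108, 114, 109, 108]
0.02 [[305.4, 205.7], [300.1, 209.0], [296.0, 212.6]] lowsat 200 310 48 [21, 26, 28, 13, 10, 173, 105, 111, 105, 109, 110, 170, 145, 15, 108, 112, 109, 110, 112, 112, 113, 110, 109, 114, 110, 112, 110, 107]
0.1 [[304.6, 79.7], [298.7, 77.1], [294.2, 74.1]] lowsat 200 419 54 [26, 26, 20, 20, 158, 163, 111, 12, 123, 104, 108, 144, 105, 0, 99, 110, 114, 113, 108, 109, 111, 110, 109, 110, 110, 109, 108, 98]
```

```bash
python3 - <<'E'
from held import *
I=cv2.imread('pics/w14r.png'); C=cam('wrist'); S=cv2.cvtColor(I,cv2.COLOR_BGR2HSV)[:,:,1]
for nm,y0,us in(('draw',.062,(.06,.03,.01,-.01)),('span',-.062,(.06,.03,.01,-.01))):
    for u in us:
        ys=np.arange(-.03,.031,.003); uv=proj('w',rackpt([[u,y0+y,.02] for y in ys],F),C).round().astype(int)
        print(nm,u,''.join(('?' if not(0<=a<640 and 0<=b<480) else '#' if S[b,a]<60 else '.') for a,b in uv))
E
```

```text
draw 0.06 ....#############....
draw 0.03 ....#############....
draw 0.01 ....#############....
draw -0.01 ....#############....
span 0.06 #....#...............
span 0.03 #..#..#..####..#.....
span 0.01 ....#.#.#.#....##....
span -0.01 .......########......
```

```bash
python3 - <<'E'
from held import *
for n in('scene','top'):
    I=ctrl.camera(n); cv2.imwrite(f'pics/{n}9.png',I); C=cam(n); S=cv2.cvtColor(I,cv2.COLOR_BGR2HSV)[:,:,1]
    for nm,y0 in(('draw',.062),('span',-.062)):
        for u in(.06,.03,.01,-.01):
            ys=np.arange(-.03,.031,.003); uv=proj('w',rackpt([[u,y0+y,.02] for y in ys],F),C).round().astype(int)
            print(n,nm,u,' '.join('%3d'%S[b,a] for a,b in uv))
E
```

```text
scene draw 0.06 114 109  98  36  12  12  16  16   9  14   9  17  11  19   9   7  98 113 113 110 108
scene draw 0.03 114 114  43  11   5   5   9   9   5   5   9   7   5   5   7   7  15  75 109  98 111
scene draw 0.01 114  90  90  12   7   7   4   4   4   7   7   3   6   6   5   6  34  34 108 107 110
scene draw -0.01 111  96  47   7   7   8   5   5   5   5   3   7   5   5   8   4  11  75 109 109 107
scene span 0.06  96 107 111 111 114 111 115 115  65  96  98  98 116 113 111 110 112 111 111 109 109
scene span 0.03 106 175  96 120 191  77  11  59  12   5   5   7   7  76  76 109 102 108 108 113 110
scene span 0.01 108 112 112 113 106  46   7   2   9   5   5   9   9  22 104  99  99 113 112 111 111
scene span -0.01   8  10   7   8  11   4   4   3   9   9   9   7   8  80  80 108 102 111 111 114 112
top draw 0.06 103 101 103 102  39  15  13  13  12  13  10  12  14  17  15  15  13  39  91 104 103
top draw 0.03 105 103 105  93  30  12   7  12  15  10  12  12  10  15  12  14  16  63 107 104 104
top draw 0.01 104 100 102 102  46  11  13  13  12  13   7  13  12  12  12  10  13  53 113 104 105
top draw -0.01 109  99 104  40  15  17  18  12  14  12  14  10  14  12  12  12  12  40 107 105 102
top span 0.06 105 103 104 102  99 103 102  97  71  34  17  12  18  18  23 105 104 104 101 103 101
top span 0.03 106 104 103 101 101 101  75  16  12  12  12  12  17  11  28  98 104 105 103 101 100
top span 0.01 106 101 102 102 101 100  95  30  17  17  12  12  14  14  98  96 102 104 104 101 101
top span -0.01 103 103 103 101 104 105  55  19  14  14  12  14  14  11  15  13   4   9   3   6  12
```

```bash
python3 - <<'E'
from held import *
us=np.arange(.034,.08,.002); print((us*1000).astype(int).tolist())
for n in('scene','top'):
    I=cv2.imread(f'pics/{n}9.png'); C=cam(n); S=cv2.cvtColor(I,cv2.COLOR_BGR2HSV)[:,:,1]
    for h in(.012,.02):
      for dy in(-.063-.009,-.063,-.063+.009):
        uv=proj('w',rackpt([[u,dy,h] for u in us],F),C).round().astype(int); print(n,h,round(dy,3),' '.join('%3d'%S[b,a] for a,b in uv))
    for h in(.02,):
        uv=proj('w',rackpt([[u,.062+.014,h] for u in us],F),C).round().astype(int); print(n,'draw',' '.join('%3d'%S[b,a] for a,b in uv))
E
```

```text
[34, 36, 38, 40, 42, 44, 46, 48, 50, 52, 54, 56, 58, 60, 62, 64, 66, 68, 70, 72, 74, 76, 78]
scene 0.012 -0.072   6   3   0   0   5  15   0   4  10   8   8   7  65  65 114 114 111 112 113 109 109 113 110
scene 0.012 -0.063   6   4   6   5   5   8  10   7   7   7  11   9   9 116 116 111 112 112 111 108 111 110 113
scene 0.012 -0.054  97 108 113  13   5  16  16  36  36 111  63  63 110 110 111 110 110 112 111 112 114 113 111
scene 0.02 -0.072   5   3   3  14  47  47  12  12  11  10  10  31  40 115 115 111 112 112 113 113 110 113 113
scene 0.02 -0.063   0   0   5  19  19   3   3   7   7   7   8  10  11  96 116 112 112 110 111 110 112 112 115
scene 0.02 -0.054  26  18  12  12   3   3   6   4   4   7  25  40 102 113 114 114 111 111 111 110 110 111 113
scene draw   7   7   9   5   7   8   7   7   5   7   6   6   9   7 101 101 113 112 112 114 114 112 112
top 0.012 -0.072  30  16  16  16  16  16  12  12  14  34  34  97 103 103 102 103 103 104 104 103 104 104 103
top 0.012 -0.063  15  17  17  11   9   9  15  15  15  14  17  17  14  81  81 104 104 105 104 104 105 103 103
top 0.012 -0.054  32  32  17  17  10  14  14  10  14  14  16  18  18  50 104 104 105 105 102 102 102 101 105
top 0.02 -0.072  30  30  30  16  16  12  12  12  14  14  26  87  87 102 105 105 103 103 103 104 103 103 104
top 0.02 -0.063  13  12  12  13   8   8  14  13  13  15  15  14  14  14  14  81  81 104 103 103 103 105 105
top 0.02 -0.054   9  13  10  10  15  14  14  13  13  13  14  14  16  18  18  50  95  95 101 102 102 104 102
top draw  12  12  15  14  14  12  12  12  12  12  12  12  12  15  17  17  74 103 103 101 101 101 104
```

Top and scene views agree: both eyes are seated within about 2 mm of play, the keeper is down and the robot is clear. I hand in.

```bash
python3 -c "
from cell import ctrl
print(ctrl.hand_in())"
```

```text
the job is handed in; nothing more can be done
None
```

The drawplate hangs on the thick peg and the spanner on the thin peg, and the keeper bar is back down over both; I handed the job in with the robot clear at about 28.5 s, but hand-in returned no verdict.

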